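Load the tube mixer and lock its drive on

TASK

Press every long stoppered sample tube lying on the bench mat down into a clip of the tube mixer, one tube per clip and either way round, until it sits on the saddles under the shut jaw, about centred lengthwise. Then, with all tubes loaded, start the mixer: squeeze the hand drive's trigger fully, press the lock-on button beside it while the trigger is squeezed, and ease the trigger with the button still held in, so that it stays locked on by itself when you let go. Leave the bottle, the carton and the jar where they stand.

Things in the scene. Friction and masses are not known exactly. Their poses are not given: they have to be found in the camera images.
- mixer: White tube mixer, fixed. Origin on the bench under the deck's centre, z up. Deck 150 mm (x) by 280 mm (y), top 32 mm high. Five equal clips in a row along y, 58 mm apart; each takes one tube lying along x, either way round. Full clips leave 42 mm between tubes, so open the fingers only part way there. A hand drive lies docked on its side along the deck's -y edge.
- clip1 (a point): Where the middle of a tube's axis lies when seated in clip 1 (nearest the hand drive), 60 mm above the bench. Axes as the mixer's: x along the seated tube. A clip has two stations, x = -36 to -20 and +20 to +36 mm; the 40 mm between is open down to the deck for fingers. Each station: saddle 52 mm high, fixed grey prong on the +y side, sprung black jaw on the -y side.
- clip2 (a point): Where the middle of a tube's axis lies when seated in clip 2 (second), 60 mm above the bench. Axes as the mixer's: x along the seated tube.
- clip3 (a point): Where the middle of a tube's axis lies when seated in clip 3 (third, the middle one), 60 mm above the bench. Axes as the mixer's: x along the seated tube.
- clip4 (a point): Where the middle of a tube's axis lies when seated in clip 4 (fourth), 60 mm above the bench. Axes as the mixer's: x along the seated tube.
- clip5 (a point): Where the middle of a tube's axis lies when seated in clip 5 (farthest from the hand drive), 60 mm above the bench. Axes as the mixer's: x along the seated tube.
- jaw1 (a joint): Jaw of clip 1 (the others are alike), rad: 0 = shut (stop), about 0.25 while a tube passes, at most 0.7; springs back shut. Jaw and prong flare out to 82 mm high, mouth about 22 mm wide. A tube held level on the centre line and pushed straight down (5 to 12 N) spreads the jaw, passes its bead (69 mm high) and drops on the saddles; the jaw shuts over it.
- drive_corner (a point): Corner of the hand drive where its grip meets its barrel, 8 mm above the bench (top of the dock plate). Axes as the mixer's; mixer (-15, -207) mm. The space from here to +x and -y is open above: trigger and button sit in it. Barrel: along x on the +y side, 56 mm diameter, 64 mm high, from 97 mm behind to 85 mm ahead of the corner.
- drive_grip (a point): Middle of the top of the drive's grip, 56 mm above the bench. The grip is a bar along mixer y, 42 mm wide in x, running from the barrel 81 mm towards -y, then a black foot 62 mm wide (10 mm more on each side), 22 mm long, 60 mm high.
- trigger (a joint): Trigger travel, m: 0 = let go, 0.014 = fully squeezed (stop). Black block on the +x face of the grip, 32 mm wide (y), 15 to 49 mm high, standing 18 mm out; pushed towards mixer -x into the grip; spring 3 N at rest, 8 N at the stop. From 0.0115 on it frees the button. Eased with the button held in, it rests on a catch at about 0.0085 and stays (on). A full squeeze frees it again.
- trigger_face (a point): Centre of the trigger's face (looks to mixer +x), 32 mm above the bench; moves with the trigger. Axes as the mixer's. Shut fingertips lowered in front of the face can push the trigger in, slide sideways (+y) along it onto the button, and then ease back (+x) with the button held in.
- lock (a joint): Lock-on button travel, m: 0 = out, 0.009 = pressed to the stop, about 0.007 = caught. Steel, 16 mm diameter, on the barrel beside the trigger, standing 13 mm out; pushed towards mixer +y into the barrel, 1.5 to 3.5 N. Blocked unless the trigger is beyond 0.0115; springs out unless the trigger is eased onto the catch while the button is held in.
- lock_face (a point): Centre of the button's face (looks to mixer -y), 34 mm above the bench, 2 mm to +y of the trigger's edge and level along x with the face of the trigger at rest; moves with the button. Axes as the mixer's.
- mat: Grey-blue bench mat 310 x 310 x 3 mm, fixed; origin at the centre of its underside.
- tube1: Sample tube, up to five alike (some may be absent): round, 16 mm diameter, 124 mm long, 30 g, paper band, dark red sample, rounded end at x = -62 mm, square white 16 x 16 mm stopper (x = +44 to +62 mm) flush with it, which hinders rolling. Starts lying on the mat. Origin on its axis at mid-length, 8 mm above what it lies on; x along the axis towards the stopper.
- tube2: Sample tube, exactly like tube1 (may be absent).
- tube3: Sample tube, exactly like tube1 (may be absent).
- tube4: Sample tube, exactly like tube1 (may be absent).
- tube5: Sample tube, exactly like tube1 (may be absent).
- reagent_bottle: Bystander: white bottle 52 mm in diameter, 100 mm tall, standing; origin at the centre of its underside.
- carton: Bystander: yellow carton 70 x 50 x 65 mm; origin at the centre of its underside.
- vial: Bystander: small amber jar 26 mm in diameter, 50 mm tall, standing; origin at the centre of its underside.

How it is judged (in metres and radians):
On the way, in this order (a step that is already met when the one before it is completed fails the run):
1. every tube is seated in a clip (((horizontal distance between tube1 and clip1 below 0.015 m and z of tube1 in the frame of clip1 between -0.004 and 0.004 m and y of tube1 in the frame of clip1 between -0.004 and 0.004 m and angle between the x axis of tube1 and the x axis of clip1, either way round below 0.1 rad) or (horizontal distance between tube1 and clip2 below 0.015 m and z of tube1 in the frame of clip2 between -0.004 and 0.004 m and y of tube1 in the frame of clip2 between -0.004 and 0.004 m and angle between the x axis of tube1 and the x axis of clip2, either way round below 0.1 rad) or (horizontal distance between tube1 and clip3 below 0.015 m and z of tube1 in the frame of clip3 between -0.004 and 0.004 m and y of tube1 in the frame of clip3 between -0.004 and 0.004 m and angle between the x axis of tube1 and the x axis of clip3, either way round below 0.1 rad) or (horizontal distance between tube1 and clip4 below 0.015 m and z of tube1 in the frame of clip4 between -0.004 and 0.004 m and y of tube1 in the frame of clip4 between -0.004 and 0.004 m and angle between the x axis of tube1 and the x axis of clip4, either way round below 0.1 rad) or (horizontal distance between tube1 and clip5 below 0.015 m and z of tube1 in the frame of clip5 between -0.004 and 0.004 m and y of tube1 in the frame of clip5 between -0.004 and 0.004 m and angle between the x axis of tube1 and the x axis of clip5, either way round below 0.1 rad)) and ((horizontal distance between tube2 and clip1 below 0.015 m and z of tube2 in the frame of clip1 between -0.004 and 0.004 m and y of tube2 in the frame of clip1 between -0.004 and 0.004 m and angle between the x axis of tube2 and the x axis of clip1, either way round below 0.1 rad) or (horizontal distance between tube2 and clip2 below 0.015 m and z of tube2 in the frame of clip2 between -0.004 and 0.004 m and y of tube2 in the frame of clip2 between -0.004 and 0.004 m and angle between the x axis of tube2 and the x axis of clip2, either way round below 0.1 rad) or (horizontal distance between tube2 and clip3 below 0.015 m and z of tube2 in the frame of clip3 between -0.004 and 0.004 m and y of tube2 in the frame of clip3 between -0.004 and 0.004 m and angle between the x axis of tube2 and the x axis of clip3, either way round below 0.1 rad) or (horizontal distance between tube2 and clip4 below 0.015 m and z of tube2 in the frame of clip4 between -0.004 and 0.004 m and y of tube2 in the frame of clip4 between -0.004 and 0.004 m and angle between the x axis of tube2 and the x axis of clip4, either way round below 0.1 rad) or (horizontal distance between tube2 and clip5 below 0.015 m and z of tube2 in the frame of clip5 between -0.004 and 0.004 m and y of tube2 in the frame of clip5 between -0.004 and 0.004 m and angle between the x axis of tube2 and the x axis of clip5, either way round below 0.1 rad)) and ((horizontal distance between tube3 and clip1 below 0.015 m and z of tube3 in the frame of clip1 between -0.004 and 0.004 m and y of tube3 in the frame of clip1 between -0.004 and 0.004 m and angle between the x axis of tube3 and the x axis of clip1, either way round below 0.1 rad) or (horizontal distance between tube3 and clip2 below 0.015 m and z of tube3 in the frame of clip2 between -0.004 and 0.004 m and y of tube3 in the frame of clip2 between -0.004 and 0.004 m and angle between the x axis of tube3 and the x axis of clip2, either way round below 0.1 rad) or (horizontal distance between tube3 and clip3 below 0.015 m and z of tube3 in the frame of clip3 between -0.004 and 0.004 m and y of tube3 in the frame of clip3 between -0.004 and 0.004 m and angle between the x axis of tube3 and the x axis of clip3, either way round below 0.1 rad) or (horizontal distance between tube3 and clip4 below 0.015 m and z of tube3 in the frame of clip4 between -0.004 and 0.004 m and y of tube3 in the frame of clip4 between -0.004 and 0.004 m and angle between the x axis of tube3 and the x axis of clip4, either way round below 0.1 rad) or (horizontal distance between tube3 and clip5 below 0.015 m and z of tube3 in the frame of clip5 between -0.004 and 0.004 m and y of tube3 in the frame of clip5 between -0.004 and 0.004 m and angle between the x axis of tube3 and the x axis of clip5, either way round below 0.1 rad)) and ((horizontal distance between tube4 and clip1 below 0.015 m and z of tube4 in the frame of clip1 between -0.004 and 0.004 m and y of tube4 in the frame of clip1 between -0.004 and 0.004 m and angle between the x axis of tube4 and the x axis of clip1, either way round below 0.1 rad) or (horizontal distance between tube4 and clip2 below 0.015 m and z of tube4 in the frame of clip2 between -0.004 and 0.004 m and y of tube4 in the frame of clip2 between -0.004 and 0.004 m and angle between the x axis of tube4 and the x axis of clip2, either way round below 0.1 rad) or (horizontal distance between tube4 and clip3 below 0.015 m and z of tube4 in the frame of clip3 between -0.004 and 0.004 m and y of tube4 in the frame of clip3 between -0.004 and 0.004 m and angle between the x axis of tube4 and the x axis of clip3, either way round below 0.1 rad) or (horizontal distance between tube4 and clip4 below 0.015 m and z of tube4 in the frame of clip4 between -0.004 and 0.004 m and y of tube4 in the frame of clip4 between -0.004 and 0.004 m and angle between the x axis of tube4 and the x axis of clip4, either way round below 0.1 rad) or (horizontal distance between tube4 and clip5 below 0.015 m and z of tube4 in the frame of clip5 between -0.004 and 0.004 m and y of tube4 in the frame of clip5 between -0.004 and 0.004 m and angle between the x axis of tube4 and the x axis of clip5, either way round below 0.1 rad)) and ((horizontal distance between tube5 and clip1 below 0.015 m and z of tube5 in the frame of clip1 between -0.004 and 0.004 m and y of tube5 in the frame of clip1 between -0.004 and 0.004 m and angle between the x axis of tube5 and the x axis of clip1, either way round below 0.1 rad) or (horizontal distance between tube5 and clip2 below 0.015 m and z of tube5 in the frame of clip2 between -0.004 and 0.004 m and y of tube5 in the frame of clip2 between -0.004 and 0.004 m and angle between the x axis of tube5 and the x axis of clip2, either way round below 0.1 rad) or (horizontal distance between tube5 and clip3 below 0.015 m and z of tube5 in the frame of clip3 between -0.004 and 0.004 m and y of tube5 in the frame of clip3 between -0.004 and 0.004 m and angle between the x axis of tube5 and the x axis of clip3, either way round below 0.1 rad) or (horizontal distance between tube5 and clip4 below 0.015 m and z of tube5 in the frame of clip4 between -0.004 and 0.004 m and y of tube5 in the frame of clip4 between -0.004 and 0.004 m and angle between the x axis of tube5 and the x axis of clip4, either way round below 0.1 rad) or (horizontal distance between tube5 and clip5 below 0.015 m and z of tube5 in the frame of clip5 between -0.004 and 0.004 m and y of tube5 in the frame of clip5 between -0.004 and 0.004 m and angle between the x axis of tube5 and the x axis of clip5, either way round below 0.1 rad))), for 0.2 s.
2. the trigger is squeezed fully (value of joint trigger above 0.0118 m), for 0.1 s.
3. the lock-on button is pressed in while the trigger is squeezed (value of joint trigger above 0.0112 m and value of joint lock above 0.0065 m), for 0.1 s.
4. the trigger has been eased onto the catch and stays on (value of joint trigger between 0.0065 and 0.0105 m and value of joint lock above 0.005 m), for 0.2 s.
At the end, for the whole second after the job is handed in: Every tube present lies in a clip: its middle within 15 mm of the clip's point along the tube, within 4 mm across and in height, and within 0.1 rad of the clip's direction; tubes at rest; the trigger rests on its catch (0.0065 to 0.0105 m of travel) with the lock-on button caught (over 0.005 m) (all of step 1 and all of step 4 and linear speed of each of tube1, tube2, tube3, tube4, tube5 below 0.03 m/s); the robot touches nothing.
It fails at once if the reagent bottle is moved more than 3 cm or tipped over (distance of reagent_bottle from where it was at the start of the episode above 0.03 m or angle between reagent_bottle's own z axis and vertical above 0.5 rad).
It fails at once if the carton is moved more than 3 cm or tipped over (distance of carton from where it was at the start of the episode above 0.03 m or angle between carton's own z axis and vertical above 0.5 rad).
It fails at once if the vial is moved more than 3 cm or tipped over (distance of vial from where it was at the start of the episode above 0.03 m or angle between vial's own z axis and vertical above 0.5 rad).
Of tube1, tube2, tube3, tube4, tube5 only 4 to 5 are there at a start; the rules pass over those that are not, and their reading is None.
At some moment in a run one of tube3, tube5 may be knocked a few centimetres aside while the robot is not near it.
Once in a run the grip may slacken for a moment while it holds something.
It also fails if it takes over 192 s, if anything falls off the work surface, if the arm or the gripper's body presses on something with over 40 N, if the wrist force passes 120 N, or if a joint passes its speed limit or range.

ROBOT

A 6-joint arm with a two-finger parallel gripper is mounted at the origin on the work surface. World frame = base frame: x ahead of the robot, y to its left, z up, the work surface at z = 0. Lengths are in mm, angles in degrees, forces in N, time in s.
With the tool pointing down it reaches from about 350 to 850 mm from the base axis. Payload 8.1 kg.
Tool frame: the origin (TCP) lies midway between the tips of the shut fingers; the grasp point (between the pads) lies 19 mm behind it; z points along the fingers, y is the line along which they close (so a half turn about z gives the same grasp; the last joint's range is limited). The gripper opens to 85 mm and grips with 20 to 120 N. Pads are 22 mm wide; open, the fingers measure 114 mm over their backs; the gripper's body (76 mm by 85 mm) begins 54 mm behind the grasp point. The pads swing forward as they close: fully open they stand 13 mm farther back than shut.
Start: joints at [-78.518, 7.471, 85.268, -0, 87.261, -4.893], TCP at [169.175, -575.661, 231.292] pointing down, gripper open.
Joint ranges: [-169.43, 169.43], [-51.17, 129.36], [1.28, 143.12], [-76.62, 256.62], [0, 156.53], [-152.29, 152.29]. Speed limits (degrees/s): [136.94, 136.94, 159.86, 180, 180, 180].

INTERFACE

Orientations are given as [roll, pitch, yaw] about the fixed x, y, z axes, in that order (R = Rz(yaw) Ry(pitch) Rx(roll)).
In Python, from bench import r gives the robot as it stands.
- The arm moves only by the shell command python3 steer.py 'ROWS' [FORCE]. ROWS is rows parted by semicolons, their numbers by spaces, 1 to 8 of them, each of 7 numbers: a rotation vector rx, ry, rz in degrees, then dx, dy, dz in mm, then the finger opening in mm; each row is the pose to reach, as a shift and turn from the pose commanded when the command began, along the tool's axes at that moment; what a row does not reach only later rows make up. A row lasts 1/8 s, in which the tool goes at most 62.5 mm and 10.7 degrees, less where a joint would pass 70% of its speed; a pose out of reach is approached as far as the arm can. The fingers move at their own pace and stop on an object; FORCE is the grip in N (left out, the last holds). Time passes only in rows, so rows that do not move let the fingers close. It prints the time, the measured TCP pose, the force, the opening and the grip force at its end.
- r.sense(): the state, without advancing time (a new reading comes with each control period).
- r.snapshot(name): name is "scene" or "top"; returns a dict with "pixels" (480x640x3 uint8, blue, green, red), "fx", "fy", "cx", "cy" (pixels), "D" ([k1, k2, p1, p2, k3] as OpenCV has them; the pictures are not rectified), "pose" (4x4, takes a point from camera to world coordinates). Camera axes: x right, y up, looking along -z (the intrinsics and any distortion apply to the point x, -y, -z); pixel columns grow to the right and rows downward; lengths in mm; the calibration is good to about 2 mm. A picture is of the moment at which its call begins. There is no depth.
- r.hand_in(): hands the job in; it is judged then, once.
The state is a dict: "time": time; "joint_pos": joint angles; "qd": joint speeds; "joint_efforts": joint torques, N m; "tool_pos": TCP position; "tcp_rot": TCP orientation; "ft_force": force on the tool from outside, world axes, zero at the start; "wrist_torque": the same for the moment, N m; "finger_gap": finger opening in mm; "grip_force": force on a finger pad.
Only numpy, scipy, OpenCV 4.12 (cv2) and the standard library are available. Lean on these libraries where they do the work, as an engineer would, in place of code of your own. Each camera call takes 0.05 s, during which the arm holds its last target. There are 200 camera calls.

## Working session

There is one attempt and no reset: what is moved stays moved. The work goes in short steps, Python scripts to look and compute and a shell command to move; the robot and the scene stay as the last step left them, time stands still between calls to the robot, and variables do not carry over. Pictures are saved under pics/ and viewed, at most 14 in all, crops included, and the job is handed in when it is done.

```bash
ls; mkdir -p pics; cat > h.py <<'E'
import numpy as np, cv2
from bench import r
def snap(n,f=None):
    s=r.snapshot(n)
    if f: cv2.imwrite('pics/'+f+'.png',s['pixels'])
    return s
def px2w(s,uv,z):
    K=np.array([[s['fx'],0,s['cx']],[0,s['fy'],s['cy']],[0,0,1]])
    u=cv2.undistortPoints(np.array(uv,float).reshape(-1,1,2),K,np.array(s['D'],float)).reshape(-1,2)
    P=np.array(s['pose'],float); d=np.c_[u[:,0],-u[:,1],-np.ones(len(u))]@P[:3,:3].T; o=P[:3,3]
    return o+d*((np.reshape(z,(-1,1))-o[2])/d[:,2:])
def w2px(s,X):
    P=np.array(s['pose'],float); c=(np.array(X,float).reshape(-1,3)-P[:3,3])@P[:3,:3]
    K=np.array([[s['fx'],0,s['cx']],[0,s['fy'],s['cy']],[0,0,1]])
    return cv2.projectPoints(c*[1,-1,-1],np.zeros(3),np.zeros(3),K,np.array(s['D'],float))[0].reshape(-1,2)
E
python3 - <<'E'
from h import *
s=snap('top','t0'); q=snap('scene','s0')
for a in (s,q): print(a['fx'],a['cx'],a['cy'],a['D'],np.round(a['pose'],3).tolist())
print(r.sense())
E
```

```text
bench.py
pics
steer.py
449.226673150076 317.4268122767764 243.78620086403402 [-0.10922281  0.          0.          0.          0.        ] [[-0.025, 0.978, -0.209, 359.938], [-1.0, -0.025, 0.003, 23.632], [-0.002, 0.209, 0.978, 1113.785], [0.0, 0.0, 0.0, 1.0]]
471.9547786780756 317.2159789968362 240.78579108135 [0.02516084 0.         0.         0.         0.        ] [[0.847, -0.395, 0.355, 928.876], [0.531, 0.631, -0.565, -549.387], [-0.001, 0.667, 0.745, 831.262], [0.0, 0.0, 0.0, 1.0]]
{'time': 0.1, 'joint_pos': array([-7.85174968e+01,  7.51054535e+00,  8.53231298e+01, -2.13938925e-03,
        8.72609624e+01, -4.89323657e+00]), 'qd': array([-0.05522821, -0.05561068, -0.18574982, -0.05560239, -0.04330683,
        0.0470769 ]), 'joint_efforts': array([ 1.06153442e-03, -5.70950961e+01, -5.01941192e+01, -1.59488231e-04,
        8.13835912e-03, -1.64522262e-07]), 'tool_pos': array([ 169.06963748, -575.17539577,  230.35091812]), 'tcp_rot': array([-1.79905525e+02, -5.94352690e-03,  1.63758389e+01]), 'ft_force': array([ 0.24854535, -0.78159303, -0.73818015]), 'wrist_torque': array([-0.02313796, -0.03122035,  0.06352444]), 'grip_force': 0.0, 'finger_gap': 85.41977252309178}
```
View pics/t0.png

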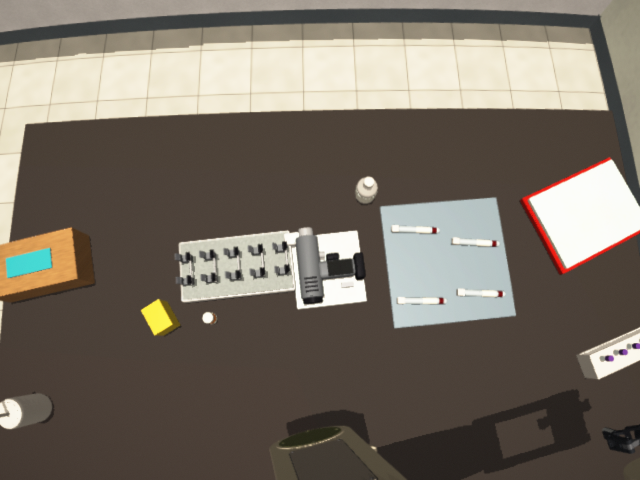

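View pics/s0.png

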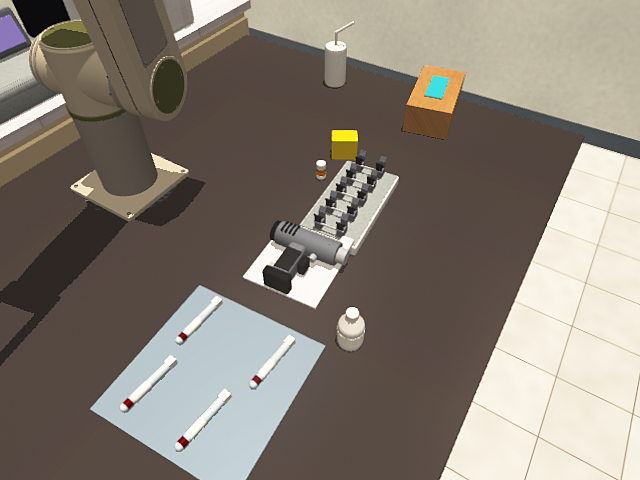

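The top picture shows four tubes at about (414,230), (474,242), (421,301) and (480,293). The mixer spans columns 180–295, with the drive at (320,268), the bottle at (367,188), the carton at (160,317) and the jar at (209,318). The scene view agrees.

```bash
python3 - <<'E'
import cv2
a=cv2.imread('pics/t0.png')[220:320,172:372]; cv2.imwrite('pics/c1.png',cv2.resize(a,None,fx=4,fy=4,interpolation=cv2.INTER_CUBIC))
a=cv2.imread('pics/s0.png')[145:310,235:410]; cv2.imwrite('pics/c2.png',cv2.resize(a,None,fx=3.6,fy=3.6,interpolation=cv2.INTER_CUBIC))
from h import *
# tubes: white/red blobs on mat
s=cv2.imread('pics/t0.png'); hsv=cv2.cvtColor(s,cv2.COLOR_BGR2HSV)
m=((hsv[...,2]>190)&(hsv[...,1]<40)|((hsv[...,1]>120)&(hsv[...,2]>50)&((hsv[...,0]<10)|(hsv[...,0]>170)))).astype(np.uint8)
m[:200]=0;m[330:]=0;m[:,:385]=0;m[:,515:]=0
n,l,st,c=cv2.connectedComponentsWithStats(m)
for i in range(1,n):
    if st[i,4]>30: print(st[i],c[i])
E
```

```text
[  385   200   130   127 13460] [445.93870728 262.4051263 ]
```

View pics/c1.png

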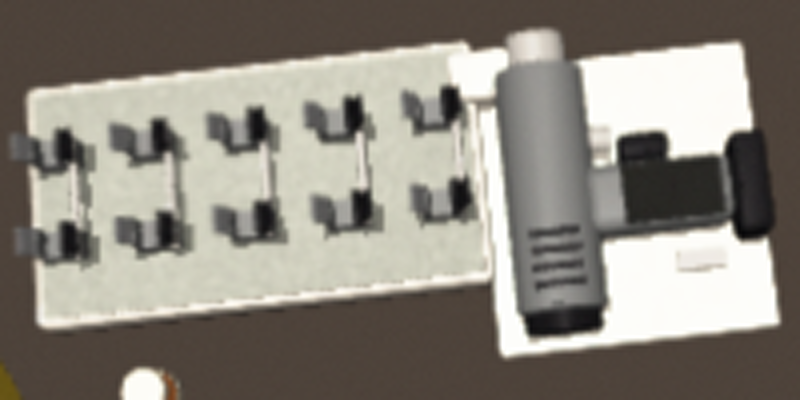

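View pics/c2.png

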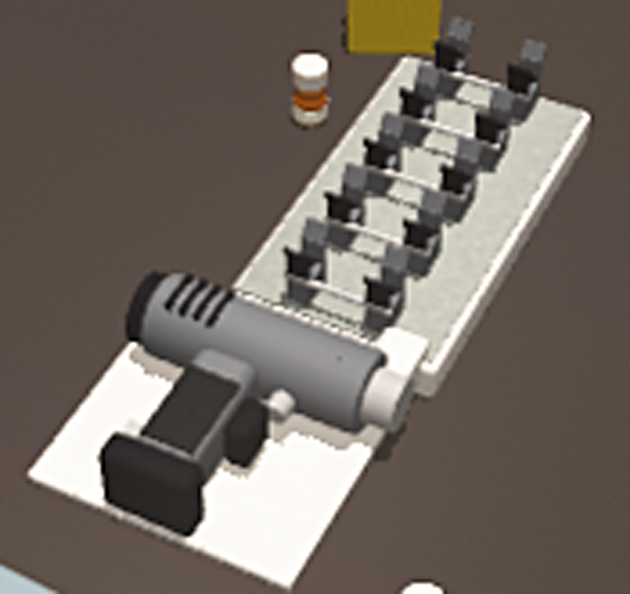

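The crop shows the deck's corners (crop pixels, ×4) at (28,90), (40,328), (468,42) and (490,280). The second crop shows the far corners at (590,118) and (405,55), with the trigger and button to the right of the grip, as described.

```bash
cat >> h.py <<'E'
def tubes(s):
    im=s['pixels']; m=np.zeros(im.shape[:2],np.uint8)
    cs=w2px(s,MATC).astype(np.int32); cv2.fillConvexPoly(m,cs,1); m=cv2.erode(m,np.ones((7,7)))
    lab=cv2.cvtColor(im,cv2.COLOR_BGR2LAB).astype(float); med=np.median(lab[m>0],axis=0)
    d=(np.linalg.norm(lab-med,axis=2)*m); light=(lab[...,0]-med[0]>18)|(lab[...,1]-med[1]>12)
    b=(light&(d>18)&(m>0)).astype(np.uint8); b=cv2.morphologyEx(b,cv2.MORPH_CLOSE,np.ones((3,3)))
    n,l,st,c=cv2.connectedComponentsWithStats(b); out=[]
    for i in range(1,n):
        if st[i,4]<60: continue
        v,u=np.nonzero(l==i); X=px2w(s,np.c_[u,v],11)[:,:2]
        rc=cv2.minAreaRect(X.astype(np.float32)); bx=cv2.boxPoints(rc); e=bx[1]-bx[0],bx[2]-bx[1]
        a=max(e,key=np.linalg.norm); yaw=np.degrees(np.arctan2(a[1],a[0]))%180
        out.append((np.round(rc[0],1),np.round(sorted(rc[1]),1),round(float(yaw),1),st[i,4]))
    return out
E
python3 - <<'E'
import h; from h import *
from scipy.optimize import least_squares
s=r.snapshot('top'); q=r.snapshot('scene')
src=lambda p,k,o:(np.array(p)+.5)/k-.5+o
mt=src([(28,90),(40,328),(468,42),(490,280)],4,(172,220)); Mt=np.array([(75,140),(-75,140),(75,-140),(-75,-140)])
ms=src([(590,118),(405,55),(432,364)],3.6,(235,145)); Ms=np.array([(75,140),(-75,140),(75,-140)])
def tf(p,M,z):
    c,n=np.cos(p[2]),np.sin(p[2]); M=np.array(M,float); return np.c_[M@np.array([[c,n],[-n,c]])+p[:2],np.full(len(M),z)]
x0=px2w(s,mt,32); print(x0.round(1).tolist(), px2w(q,ms,32).round(1).tolist())
for use in ('t','ts'):
    f=lambda p: np.r_[(w2px(s,tf(p,Mt,32))-mt).ravel(), ((w2px(q,tf(p,Ms,32))-ms).ravel() if 's' in use else [])]
    o=least_squares(f,[*x0[:,:2].mean(0),0.05]); print(use,o.x[:2],np.degrees(o.x[2]),f(o.x).round(1))
# mat
h.MATC=px2w(s,[(381,206),(497,198),(514,315),(394,326)],3); print(h.MATC.round())
for t in tubes(s): print('top',t)
for t in tubes(q): print('scene',t)
E
```

```text
[[604.2, 365.5, 32.0], [456.0, 352.7, 32.0], [627.6, 90.3, 32.0], [479.5, 78.8, 32.0]] [[608.8, 354.5, 32.0], [460.8, 346.6, 32.0], [627.0, 89.1, 32.0]]
t [541.91750002 221.91100691] 4.816027140011221 [-0.9 -0.3 -1.   0.3  0.6 -0.3  1.1  0.2]
ts [542.20452947 220.51692983] 4.591802699925141 [-0.2 -0.6 -0.5 -0.1  1.3 -0.3  1.6  0.3  0.9 -2.9 -0.1 -2.   0.   0.8]
[[ 693. -147.    3.]
 [ 709. -456.    3.]
 [ 403. -468.    3.]
 [ 387. -163.    3.]]
top (array([ 628.9, -230.6]), array([ 15.2, 120.7]), 85.0, np.int32(246))
top (array([ 591.1, -383.2]), array([ 15.9, 117.7]), 83.9, np.int32(242))
top (array([ 460.8, -384.9]), array([ 17.3, 118. ]), 84.5, np.int32(254))
top (array([ 447.6, -234.4]), array([ 14.8, 119.7]), 88.2, np.int32(272))
scene (array([ 445.5, -233.9]), array([ 16.6, 123.2]), 89.8, np.int32(381))
scene (array([ 626.2, -229.3]), array([ 16.6, 124. ]), 88.0, np.int32(449))
scene (array([ 459. , -385.4]), array([ 16.2, 122.8]), 88.1, np.int32(515))
scene (array([ 590.9, -383.6]), array([ 20., 123.]), 86.7, np.int32(597))
```

```bash
cat > ov.py <<'E'
from h import *
import sys
P=list(map(float,sys.argv[1:4])); k=5
def T(X):
    X=np.array(X,float); a=np.radians(P[2]); c,n=np.cos(a),np.sin(a)
    return np.c_[c*X[:,0]-n*X[:,1]+P[0],n*X[:,0]+c*X[:,1]+P[1],X[:,2]]
polys=[]
for i in range(5):
    y=-116+58*i
    for sx in (-1,1):
        for e in (11,-11): polys.append(([(sx*20,y+e,82),(sx*36,y+e,82)],(0,0,255)))
        polys.append(([(sx*20,y-8,52),(sx*36,y-8,52),(sx*36,y+8,52),(sx*20,y+8,52),(sx*20,y-8,52)],(255,0,0)))
polys.append(([(75,140,32),(-75,140,32),(-75,-140,32),(75,-140,32),(75,140,32)],(0,200,0)))
polys.append(([(-67,-310,60),(-5,-310,60),(-5,-288,60),(-67,-288,60),(-67,-310,60)],(0,200,255)))
polys.append(([(3,-230-16,49),(3,-230+16,49)],(255,0,255)))
def draw(n,x0,y0,x1,y1,k):
    s=r.snapshot(n); a=cv2.resize(s['pixels'][y0:y1,x0:x1],None,fx=k,fy=k,interpolation=cv2.INTER_CUBIC)
    for p,c in polys:
        u=(w2px(s,T(p))-[x0,y0]+.5)*k-.5
        cv2.polylines(a,[(u*8).round().astype(np.int32)],False,c,1,cv2.LINE_AA,3)
    return a
a=draw('top',172,225,372,305,4); b=draw('scene',250,150,400,295,4)
cv2.imwrite('pics/'+sys.argv[4]+'t.png',a); cv2.imwrite('pics/'+sys.argv[4]+'s.png',b)
E
python3 ov.py 542 221.5 4.7 o1
```

```text
(no output)
```

View pics/o1t.png

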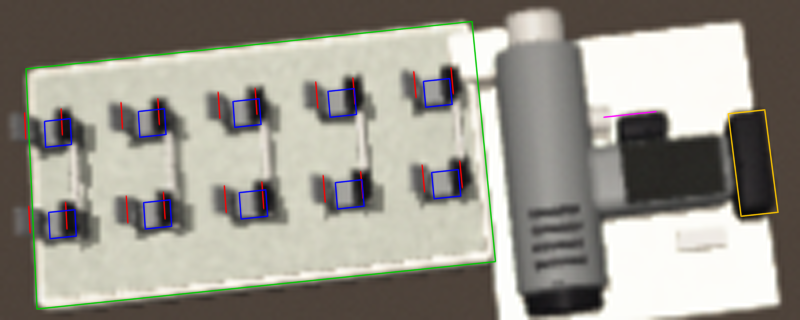

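View pics/o1s.png

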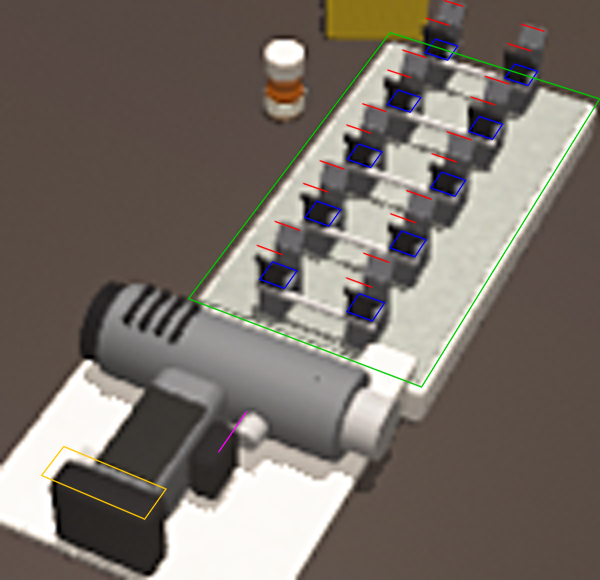

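The overlay fits within about 1 px in the top view: the foot is drawn 3 crop px too far right, at 729–778 against 726–775. The scene camera disagrees by a few mm, so I'll refine with sub-pixel edges.

```bash
cat >> h.py <<'E'
MATC=np.array([[693,-147,3],[709,-456,3],[403,-468,3],[387,-163,3.]])
def tubes2(s,z=11):
    im=s['pixels']; m=np.zeros(im.shape[:2],np.uint8); cv2.fillConvexPoly(m,w2px(s,MATC).astype(np.int32),1); m=cv2.erode(m,np.ones((7,7)))
    lab=cv2.cvtColor(im,cv2.COLOR_BGR2LAB).astype(float); med=np.median(lab[m>0],axis=0)
    w=np.maximum(np.maximum(lab[...,0]-med[0],1.5*(lab[...,1]-med[1])),0)*m; b=(w>18).astype(np.uint8); b=cv2.morphologyEx(b,cv2.MORPH_CLOSE,np.ones((3,3)))
    n,l,st,c=cv2.connectedComponentsWithStats(b); out=[]
    for i in range(1,n):
        if st[i,4]<60: continue
        v,u=np.nonzero(cv2.dilate((l==i).astype(np.uint8),np.ones((3,3)))); X=px2w(s,np.c_[u,v],z)[:,:2]; ww=np.clip(w[v,u],0,60)
        c0=np.average(X,axis=0,weights=ww); C=np.cov(X.T,aweights=ww); e,V=np.linalg.eigh(C); d=V[:,1]; t=(X-c0)@d
        lo,hi=t[ww>25].min(),t[ww>25].max(); cc=c0+d*(lo+hi)/2
        out.append((cc.round(1),round(hi-lo,1),round(float(np.degrees(np.arctan2(d[1],d[0]))%180),1)))
    return sorted(out,key=lambda o:tuple(o[0]))
E
cat > fit.py <<'E'
from h import *
from scipy.optimize import least_squares
from scipy.ndimage import map_coordinates, gaussian_filter
def T(P,X):
    X=np.array(X,float); c,n=np.cos(P[2]),np.sin(P[2]); return np.c_[c*X[:,0]-n*X[:,1]+P[0],n*X[:,0]+c*X[:,1]+P[1],X[:,2]]
L=lambda a,b,n=25:np.linspace(a,b,n)
E={'top':[(L((75,-80,32),(75,130,32)),(1,0,0)),(L((-70,140,32),(70,140,32)),(0,1,0)),(L((-60,-310,60),(-10,-310,60),9),(0,-1,0)),(L((-67,-305,60),(-67,-293,60),5),(-1,0,0))],
   'scene':[(L((75,-90,32),(75,130,32)),(1,0,0)),(L((-75,-90,32),(-75,130,32)),(-1,0,0))]}
S={n:r.snapshot(n) for n in E}
def dist(P,n,pts,nrm,R=4):
    s=S[n]; g=gaussian_filter(cv2.cvtColor(s['pixels'],cv2.COLOR_BGR2GRAY).astype(float),.6)
    a=w2px(s,T(P,pts)); b=w2px(s,T(P,np.array(pts)+10*np.array(nrm))); d=(b-a); d/=np.linalg.norm(d,axis=1)[:,None]
    t=np.arange(-R,R+.01,.1); prof=np.array([map_coordinates(g,[a[:,1]+k*d[:,1],a[:,0]+k*d[:,0]],order=1) for k in t])
    G=np.abs(np.gradient(prof,axis=0)); return a,d,t[G.argmax(0)]
for use in (['top'],['scene'],['top','scene']):
    P=np.array([542,221.5,np.radians(4.7)])
    for it in range(6):
        obs=[]
        for n in use:
            for k,(p,nn) in enumerate(E[n]):
                a,d,o=dist(P,n,p,nn); obs.append((n,p,d,a+d*o[:,None],o,k))
        f=lambda Q: np.concatenate([((w2px(S[n],T(Q,p))-m)*d).sum(1) for n,p,d,m,o,k in obs])
        P=least_squares(f,P,loss='soft_l1',f_scale=.5,x_scale=[1,1,.01]).x
    print(use,P[:2].round(2),np.degrees(P[2]).round(2),[(n,k,np.median(dist(P,n,p,E[n][k][1])[2]).round(2)) for n,p,d,m,o,k in obs])
E
python3 fit.py; python3 - <<'E'
from h import *
for n in ('top','scene'):
    for t in tubes2(r.snapshot(n)): print(n,t)
E
```

```text
['top'] [541.67 221.06] 4.48 [('top', 0, np.float64(0.0)), ('top', 1, np.float64(-0.1)), ('top', 2, np.float64(-0.3)), ('top', 3, np.float64(0.3))]
['scene'] [526.27 358.41] 6.02 [('scene', 0, np.float64(2.2)), ('scene', 1, np.float64(-2.4))]
['top', 'scene'] [544.15 221.55] 4.17 [('top', 0, np.float64(-1.0)), ('top', 1, np.float64(-0.2)), ('top', 2, np.float64(-0.1)), ('top', 3, np.float64(0.7)), ('scene', 0, np.float64(0.1)), ('scene', 1, np.float64(-0.7))]
top (array([ 447.4, -233.2]), np.float64(117.2), 87.3)
top (array([ 461.2, -385. ]), np.float64(118.0), 85.4)
top (array([ 591. , -383.2]), np.float64(117.7), 84.3)
top (array([ 628.6, -229.3]), np.float64(118.1), 85.5)
scene (array([ 445.6, -233.6]), np.float64(122.6), 89.3)
scene (array([ 459.2, -385. ]), np.float64(121.9), 87.1)
scene (array([ 589.1, -383.2]), np.float64(121.7), 86.2)
scene (array([ 626.5, -229.5]), np.float64(123.6), 87.4)
```

```bash
cat > go.py <<'E'
import sys
from h import *
from scipy.spatial.transform import Rotation as R
x,y,z,yaw=map(float,sys.argv[1:5])
s=r.sense(); A=R.from_euler('xyz',s['tcp_rot'],degrees=True); B=R.from_euler('xyz',[180,0,yaw],degrees=True)
d=A.inv().apply(np.array([x,y,z])-s['tool_pos']); v=(A.inv()*B).as_rotvec(degrees=True)
print('t',round(s['time'],2),'pos',s['tool_pos'].round(1),s['tcp_rot'].round(2),'F',s['ft_force'].round(1),'gap',round(s['finger_gap'],1),'grip',round(s['grip_force'],1))
print('ROW',*v.round(2),*d.round(1),' rows>=',max(np.linalg.norm(d)/62.5,np.linalg.norm(v)/10.7).round(1))
E
python3 go.py 446.5 -233.4 90 88.3
```

```text
t 0.5 pos [ 169.2 -575.6  231.3] [-180.     -0.     16.38] F [ 0.3 -0.2 -0.3] gap 85.5 grip 0.0
ROW -0.0 -0.0 -71.92 362.6 -250.2 141.3  rows>= 7.4
```

```bash
R="noop"; python3 steer.py '0 0 -36 180 -125 40 60; 0 0 -71.9 362.6 -250.2 100 60; 0 0 -71.9 362.6 -250.2 141.3 60; 0 0 -71.9 362.6 -250.2 141.3 60; 0 0 -71.9 362.6 -250.2 141.3 60; 0 0 -71.9 362.6 -250.2 141.3 60; 0 0 -71.9 362.6 -250.2 141.3 60; 0 0 -71.9 362.6 -250.2 141.3 60' 30; python3 go.py 446.5 -233.4 5 88.3
```

```text
time: 1.5
tool_pos: [447.3, -230.3, 88.7]
tcp_rot: [-179.9, -0.1, 88.5]
ft_force: [0.1, -0.4, 0.7]
finger_gap: 59.9
grip_force: 0.0
t 1.5 pos [ 447.3 -230.3   88.7] [-1.7994e+02 -8.0000e-02  8.8540e+01] F [ 0.1 -0.4  0.7] gap 59.9 grip 0.0
ROW -0.06 -0.08 0.24 -3.2 -0.7 83.7  rows>= 1.3
```

```bash
python3 steer.py '0 0 0 0 0 40 60; 0 0 0 0 0 65 60; 0 0 0 0 0 80 60; 0 0 0 0 0 85 60; 0 0 0 0 0 85 40; 0 0 0 0 0 85 8; 0 0 0 0 0 85 8; 0 0 0 0 0 85 8' 40; python3 go.py 446.5 -233.4 5 88.3
```

```text
time: 2.5
tool_pos: [447.4, -234.0, 6.2]
tcp_rot: [179.9, 0.1, 88.3]
ft_force: [-1.2, -0.5, 6.6]
finger_gap: 13.8
grip_force: 39.2
t 2.5 pos [ 447.4 -234.     6.2] [1.799e+02 6.000e-02 8.827e+01] F [-1.2 -0.5  6.6] gap 13.8 grip 39.2
ROW 0.1 0.07 -0.03 0.6 -0.9 1.2  rows>= 0.0
```

```bash
python3 steer.py '0 0 0 0 0 -10 8; 0 0 0 0 0 -30 8; 0 0 0 0 0 -80 8; 0 0 0 0 0 -145 8; 0 0 0 0 0 -145 8' 60; python3 go.py 532.5 337 150 5; python3 - <<'E'
from h import *
s=r.snapshot('scene'); p=w2px(s,[r.sense()['tool_pos']])[0].astype(int); print(p)
a=s['pixels'][p[1]-60:p[1]+60,p[0]-80:p[0]+80]; cv2.imwrite('pics/g1.png',cv2.resize(a,None,fx=4,fy=4,interpolation=cv2.INTER_CUBIC))
E
```

```text
time: 3.12
tool_pos: [449.8, -235.5, 156.8]
tcp_rot: [179.5, 0.3, 88.3]
ft_force: [-0.7, -1.0, -1.3]
finger_gap: 13.6
grip_force: 58.7
t 3.12 pos [ 449.8 -235.5  156.8] [179.46   0.33  88.28] F [-0.7 -1.  -1.3] gap 13.6 grip 58.7
ROW 0.69 -0.12 83.28 574.8 65.4 4.1  rows>= 9.3
[184 276]
```

View pics/g1.png

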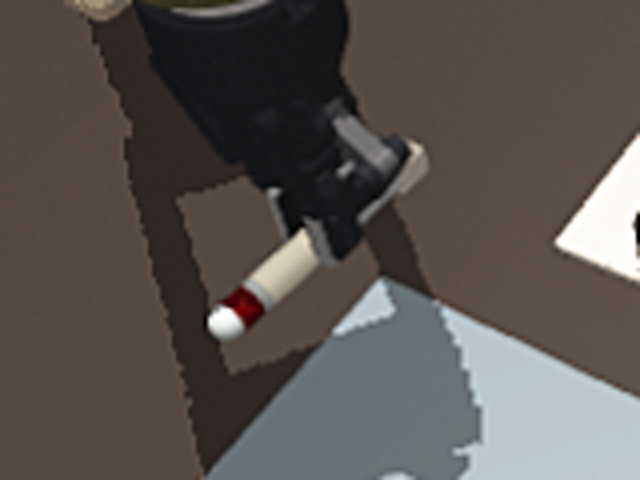

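The tube is held level, with the fingers near its middle (crop (330,220)). Next I go above clip 5.

```bash
python3 steer.py '0 0 10 70 8 0 8; 0 0 20 140 16 0 8; 0 0 30 210 24 0 8; 0 0 41 280 32 0 8; 0 0 52 350 40 0 8; 0 0 62 420 48 0 8; 0 0 73 490 56 0 8; 0 0 83.3 560 65 0 8'; python3 go.py 531.8 336.9 115 5
```

```text
time: 4.18
tool_pos: [510.6, 209.0, 148.4]
tcp_rot: [180.0, 0.1, 12.1]
ft_force: [0.8, -0.8, -1.3]
finger_gap: 13.4
grip_force: 58.8
t 4.17 pos [510.6 209.  148.4] [1.7998e+02 1.5000e-01 1.2130e+01] F [ 0.8 -0.8 -1.3] gap 13.4 grip 58.8
ROW 0.03 0.15 7.13 47.7 -120.6 33.2  rows>= 2.1
```

```bash
python3 steer.py '0 0 4 24 -60 10 8; 0 0 7.1 47 -115 25 8; 0 0 7.1 47 -115 32 8; 0 0 7.1 47 -115 32 8; 0 0 7.1 47 -115 32 8'; python3 go.py 531.8 336.9 115 5;  python3 steer.py '0 0 0 0 0 0 8; 0 0 0 0 0 0 8';python3 go.py 531.8 336.9 115 5
```

```text
time: 4.8
tool_pos: [532.8, 328.7, 118.1]
tcp_rot: [180.0, 0.0, 5.3]
ft_force: [0.3, 0.0, 0.3]
finger_gap: 13.8
grip_force: 58.9
t 4.8 pos [532.8 328.7 118.1] [1.7997e+02 2.0000e-02 5.3000e+00] F [0.3 0.  0.3] gap 13.8 grip 58.9
ROW 0.03 0.02 0.3 -0.2 -8.3 3.1  rows>= 0.1
time: 5.05
tool_pos: [533.3, 329.3, 119.0]
tcp_rot: [-180.0, -0.1, 5.3]
ft_force: [-0.2, 0.1, 0.2]
finger_gap: 13.3
grip_force: 58.9
t 5.05 pos [533.3 329.3 119. ] [-1.7997e+02 -7.0000e-02  5.2900e+00] F [-0.2  0.1  0.2] gap 13.3 grip 58.9
ROW -0.03 -0.07 0.29 -0.8 -7.7 4.0  rows>= 0.1
```

```bash
python3 steer.py '0 0 0.3 -0.8 -7.7 14 8; 0 0 0.3 -0.8 -7.7 19 8; 0 0 0.3 -0.8 -7.7 19 8; 0 0 0.3 -0.8 -7.7 19 8'; python3 - <<'E'
from h import *
st=r.sense(); p=st['tool_pos']; a=np.radians(st['tcp_rot'][2]); d=np.array([np.cos(a),np.sin(a),0]); n=np.array([-d[1],d[0],0])
print(p.round(1))
out=[]
for nm in ('top','scene'):
    s=r.snapshot(nm); c=w2px(s,[p])[0].astype(int); x0,y0=c[0]-48,c[1]-45; k=4
    im=cv2.resize(s['pixels'][y0:y0+110,x0:x0+96],None,fx=k,fy=k,interpolation=cv2.INTER_CUBIC)
    ax=p+[0,0,6]
    for off in (8,-8):
        u=(w2px(s,[ax-70*d+off*n,ax+70*d+off*n])-[x0,y0]+.5)*k-.5
        cv2.polylines(im,[(u*8).round().astype(np.int32)],False,(0,0,255),1,cv2.LINE_AA,3)
    out.append(im)
cv2.imwrite('pics/o2.png',np.hstack(out))
E
```

```text
time: 5.55
tool_pos: [531.3, 337.5, 99.1]
tcp_rot: [180.0, 0.0, 5.1]
ft_force: [0.4, -0.5, 0.4]
finger_gap: 13.6
grip_force: 58.9
[531.3 337.5  99.1]
```

View pics/o2.png

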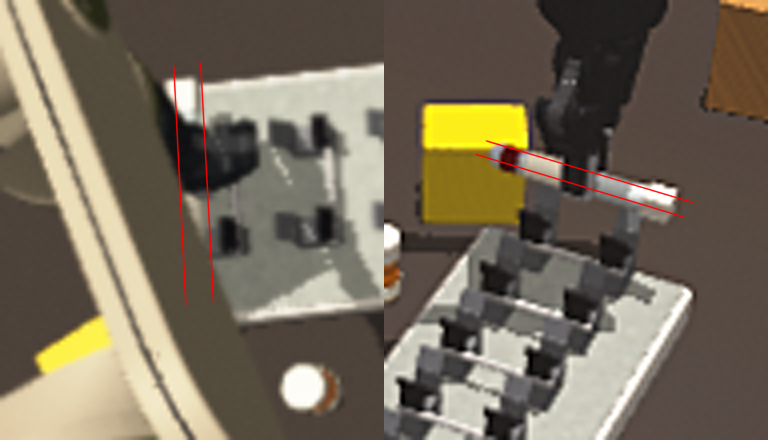

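The scene half shows the tube about 1 px lower than predicted. The top half shows the stopper (crop x 163–197) about 1.5 px left of the prediction (175–202). So the cameras are biased towards +y, and I'll put numbers on that.

```bash
python3 - <<'E'
from h import *
p=np.array([531.3,337.5,99.1]); a=np.radians(5.1); d=np.array([np.cos(a),np.sin(a),0]); n=np.array([-d[1],d[0],0])
s=r.snapshot('top'); g=s['pixels'].astype(int)
u=w2px(s,[p+[0,0,6]+t*d+o*n for t in (50,55) for o in (8,-8)]); print(u.round(1))
for v in range(int(u[:,1].min())-3,int(u[:,1].max())+6): print(v,g[v,int(u[:,0].min())-10:int(u[:,0].max())+9].min(axis=1).tolist(), int(u[:,0].min())-10)
s=r.snapshot('scene'); g=s['pixels'].astype(int)
for t in (35,53,-30):
    q=w2px(s,[p+[0,0,6]+t*d]) [0]; x=int(round(q[0])); print(t,q.round(1),x,int(q[1])-9,g[int(q[1])-9:int(q[1])+10,x].min(axis=1).tolist())
E
```

```text
[[175.3 245.3]
 [182.1 244.5]
 [175.2 243.2]
 [182.  242.4]]
239 [69, 81, 64, 44, 41, 56, 58, 59, 59, 59, 61, 63, 66, 69, 75, 68, 59, 58, 59, 58, 58, 60, 57, 60, 58, 58] 165
240 [63, 76, 73, 49, 36, 50, 56, 59, 70, 92, 108, 118, 130, 143, 164, 128, 70, 59, 59, 59, 59, 63, 64, 70, 76, 88] 165
241 [61, 69, 79, 53, 38, 34, 44, 61, 129, 201, 227, 228, 227, 230, 231, 178, 90, 84, 87, 86, 90, 105, 117, 144, 162, 203] 165
242 [61, 64, 72, 59, 43, 27, 28, 55, 147, 228, 243, 244, 244, 244, 241, 190, 122, 180, 197, 196, 200, 200, 201, 202, 207, 225] 165
243 [60, 61, 65, 61, 48, 27, 21, 39, 123, 216, 242, 245, 245, 245, 243, 191, 122, 189, 211, 203, 201, 199, 200, 195, 198, 202] 165
244 [60, 61, 64, 65, 51, 33, 22, 25, 71, 171, 233, 244, 245, 245, 243, 192, 114, 168, 191, 188, 184, 183, 185, 184, 186, 188] 165
245 [60, 61, 63, 68, 55, 36, 23, 19, 33, 105, 207, 242, 245, 246, 244, 196, 114, 161, 182, 185, 184, 185, 188, 185, 184, 184] 165
246 [60, 60, 61, 62, 55, 38, 23, 18, 19, 52, 146, 227, 244, 246, 245, 196, 113, 161, 182, 185, 188, 190, 191, 188, 184, 183] 165
247 [60, 60, 59, 60, 55, 36, 26, 21, 17, 24, 77, 177, 231, 242, 243, 195, 116, 162, 185, 187, 188, 191, 192, 191, 186, 183] 165
248 [59, 60, 60, 59, 55, 39, 26, 22, 19, 18, 39, 127, 215, 236, 230, 186, 129, 165, 188, 188, 182, 183, 186, 187, 184, 182] 165
249 [60, 59, 60, 60, 57, 43, 28, 26, 23, 17, 23, 67, 151, 212, 217, 184, 149, 172, 186, 180, 149, 136, 136, 138, 142, 178] 165
250 [59, 60, 60, 60, 57, 46, 29, 29, 23, 17, 17, 27, 74, 157, 194, 176, 148, 171, 182, 151, 118, 109, 107, 108, 117, 171] 165
35 [384.2 151.9] 384 142 [64, 65, 64, 64, 64, 62, 51, 108, 255, 255, 239, 202, 148, 113, 81, 101, 105, 105, 106]
53 [391.1 154. ] 391 144 [65, 64, 65, 64, 60, 42, 211, 255, 250, 254, 229, 125, 112, 119, 126, 94, 67, 65, 66]
-30 [360.2 144.7] 360 135 [36, 60, 63, 62, 66, 63, 49, 176, 188, 178, 164, 147, 131, 126, 74, 65, 71, 73, 74]
```

```bash
python3 steer.py '0 0 0 0 2.3 0 8; 0 0 0 0 2.3 8 8; 0 0 0 0 2.3 16 8; 0 0 0 0 2.3 18 8; 0 0 0 0 2.3 18 8'; python3 steer.py '0 0 0 0 0 2 8; 0 0 0 0 0 4 8; 0 0 0 0 0 4 8'; python3 steer.py '0 0 0 0 0 2 8; 0 0 0 0 0 4 8; 0 0 0 0 0 4 8'
```

```text
time: 6.38
tool_pos: [531.2, 335.1, 80.6]
tcp_rot: [180.0, 0.0, 5.1]
ft_force: [-0.4, 0.5, -0.4]
finger_gap: 13.2
grip_force: 58.9
time: 6.75
tool_pos: [531.4, 335.2, 77.0]
tcp_rot: [180.0, 0.0, 5.1]
ft_force: [0.2, 0.2, -0.7]
finger_gap: 13.4
grip_force: 58.9
time: 7.12
tool_pos: [531.3, 335.2, 72.9]
tcp_rot: [180.0, 0.0, 5.1]
ft_force: [-0.1, 0.2, -0.1]
finger_gap: 13.8
grip_force: 58.9
```

```bash
python3 steer.py '0 0 0 0 0 2 8; 0 0 0 0 0 4 8; 0 0 0 0 0 4 8'; python3 steer.py '0 0 0 0 0 2 8; 0 0 0 0 0 4 8; 0 0 0 0 0 4 8';python3 steer.py '0 0 0 0 0 2 8; 0 0 0 0 0 4 8; 0 0 0 0 0 4 8'
```

```text
time: 7.5
tool_pos: [531.6, 335.7, 69.3]
tcp_rot: [-180.0, -0.0, 5.1]
ft_force: [0.9, 3.8, -0.2]
finger_gap: 13.4
grip_force: 59.1
time: 7.88
tool_pos: [531.5, 335.3, 64.9]
tcp_rot: [-180.0, -0.0, 5.1]
ft_force: [-0.2, 4.7, -0.1]
finger_gap: 13.3
grip_force: 59.2
time: 8.25
tool_pos: [531.0, 334.9, 60.4]
tcp_rot: [180.0, 0.1, 5.1]
ft_force: [0.4, 3.0, -3.1]
finger_gap: 13.5
grip_force: 58.9
```

```bash
python3 steer.py '0 0 0 0 0 2 8; 0 0 0 0 0 4 8; 0 0 0 0 0 4 8';python3 steer.py '0 0 0 0 0 1.5 8; 0 0 0 0 0 3 8; 0 0 0 0 0 3 8'
```

```text
time: 8.62
tool_pos: [531.1, 334.7, 56.5]
tcp_rot: [180.0, 0.1, 5.0]
ft_force: [-0.2, 2.5, -1.5]
finger_gap: 13.6
grip_force: 58.9
time: 9.0
tool_pos: [531.8, 334.9, 55.3]
tcp_rot: [180.0, -0.0, 5.0]
ft_force: [-3.5, -1.8, 6.7]
finger_gap: 13.3
grip_force: 60.1
```

```bash
python3 steer.py '0 0 0 0 0 0 26; 0 0 0 0 0 0 26; 0 0 0 0 0 0 26; 0 0 0 0 0 -25 26; 0 0 0 0 0 -80 26; 0 0 0 0 0 -95 26; 0 0 0 30 130 -95 50; 0 0 0 30 130 -95 50' ; python3 go.py 460.2 -385 150 87; python3 - <<'E'
from h import *
s=r.snapshot('scene'); a=s['pixels'][130:230,300:410]; cv2.imwrite('pics/p1.png',cv2.resize(a,None,fx=5,fy=5,interpolation=cv2.INTER_CUBIC))
for n in ('top','scene'):
    for t in tubes2(r.snapshot(n)): print(n,t)
E
```

```text
time: 10.0
tool_pos: [570.3, 215.7, 149.1]
tcp_rot: [180.0, -0.0, 5.2]
ft_force: [0.7, 0.9, -0.5]
finger_gap: 50.0
grip_force: 0.0
t 10.0 pos [570.3 215.7 149.1] [ 1.7999e+02 -2.0000e-02  5.1900e+00] F [ 0.7  0.9 -0.5] gap 50.0 grip 0.0
ROW 0.02 -0.01 -81.81 -164.0 588.3 -0.9  rows>= 9.8
top (array([ 461.2, -385. ]), np.float64(118.0), 85.4)
top (array([ 591. , -383.2]), np.float64(117.7), 84.3)
top (array([ 628.6, -229.3]), np.float64(118.1), 85.5)
scene (array([ 459.2, -385.1]), np.float64(121.9), 87.1)
scene (array([ 589. , -383.2]), np.float64(121.7), 86.2)
scene (array([ 626.5, -229.5]), np.float64(123.6), 87.4)
```

View pics/p1.png

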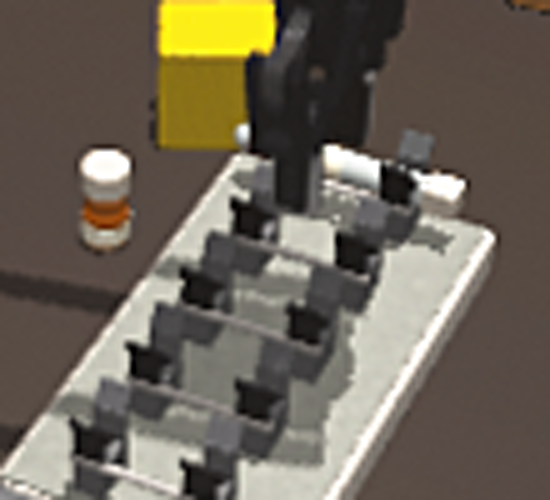

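The crop shows the tube lying in clip 5 with the jaws shut over it, stopper at (440,190). It passes behind the fingers. The other three tubes haven't moved. Next is the tube at (627,-229).

```bash
python3 go.py 627.5 -229.4 120 86.5; python3 - <<'E'
from h import *
s=r.snapshot('top'); print(px2w(s,[(367,195),(209,318)],[50,50]).round())
E
```

```text
t 10.15 pos [570.9 213.4 148.6] [1.7996e+02 4.0000e-02 4.8000e+00] F [-0.6 -0.   0.3] gap 49.8 grip 0.0
ROW 0.0 0.06 -81.7 19.4 445.9 28.8  rows>= 7.6
[[ 708. -106.   50.]
 [ 415.  280.   50.]]
```

```bash
python3 steer.py '0 0 -10 2 56 0 60; 0 0 -20 5 112 0 60; 0 0 -31 7 168 0 60; 0 0 -41 10 223 0 60; 0 0 -51 12 279 0 60; 0 0 -62 15 335 0 60; 0 0 -72 17 391 0 60; 0 0 -81.7 19 446 20 60'; python3 steer.py '0 0 0 0 0 0 60; 0 0 0 0 0 0 60'; python3 go.py 627.5 -229.4 6 86.5
```

```text
time: 11.2
tool_pos: [630.6, -226.7, 130.9]
tcp_rot: [179.8, 0.1, 87.2]
ft_force: [0.4, -0.1, -1.2]
finger_gap: 59.9
grip_force: 0.0
time: 11.45
tool_pos: [628.6, -224.7, 128.4]
tcp_rot: [-179.9, -0.1, 86.7]
ft_force: [-0.2, 1.2, 0.5]
finger_gap: 60.2
grip_force: 0.0
t 11.45 pos [ 628.6 -224.7  128.4] [-1.7994e+02 -7.0000e-02  8.6720e+01] F [-0.2  1.2  0.5] gap 60.2 grip 0.0
ROW -0.06 -0.07 0.22 -4.9 -0.7 122.4  rows>= 2.0
```

```bash
python3 steer.py '0 0 0 -4.9 -0.7 50 60; 0 0 0 -4.9 -0.7 90 60; 0 0 0 -4.9 -0.7 112 60; 0 0 0 -4.9 -0.7 121 60; 0 0 0 -4.9 -0.7 122.5 40; 0 0 0 -4.9 -0.7 122.5 8; 0 0 0 -4.9 -0.7 122.5 8; 0 0 0 -4.9 -0.7 122.5 8' 60; python3 steer.py '0 0 0 0 0 -10 8; 0 0 0 0 0 -30 8; 0 0 0 0 0 -80 8; 0 0 0 0 0 -140 8; 0 0 0 0 0 -140 8'; python3 go.py 536.5 277.3 145 5
```

```text
time: 12.45
tool_pos: [628.8, -231.7, 8.8]
tcp_rot: [179.8, 0.1, 86.7]
ft_force: [-0.9, 1.7, 5.5]
finger_gap: 13.4
grip_force: 58.9
time: 13.08
tool_pos: [631.8, -233.0, 156.5]
tcp_rot: [179.2, 0.3, 86.8]
ft_force: [-0.2, -0.3, -0.8]
finger_gap: 13.4
grip_force: 58.6
t 13.07 pos [ 631.8 -233.   156.5] [179.25   0.3   86.75] F [-0.2 -0.3 -0.8] gap 13.4 grip 58.6
ROW 0.83 -0.29 81.75 504.2 -124.2 7.3  rows>= 8.3
```

```bash
python3 steer.py '0 0 10 62 -15 0 8; 0 0 20 124 -30 0 8; 0 0 31 186 -46 0 8; 0 0 41 248 -61 0 8; 0 0 51 310 -76 0 8; 0 0 62 372 -92 0 8; 0 0 72 434 -107 0 8; 0.8 0 81.8 504 -124 0 8'; python3 steer.py '0 0 0 0 0 0 8; 0 0 0 0 0 0 8'; python3 go.py 536.5 277.3 85 5
```

```text
time: 14.08
tool_pos: [538.5, 244.4, 147.4]
tcp_rot: [-179.5, 0.4, 5.6]
ft_force: [1.6, 0.2, 0.2]
finger_gap: 13.3
grip_force: 58.8
time: 14.32
tool_pos: [539.1, 242.6, 146.9]
tcp_rot: [-179.5, 0.4, 6.1]
ft_force: [0.0, 0.4, -1.1]
finger_gap: 13.2
grip_force: 58.8
t 14.32 pos [539.1 242.6 146.9] [-179.52    0.42    6.08] F [ 0.   0.4 -1.1] gap 13.2 grip 58.8
ROW -0.48 0.43 1.08 1.6 -34.3 62.2  rows>= 1.1
```

```bash
python3 steer.py '-0.5 0.4 1.1 1 -20 0 8; -0.5 0.4 1.1 1.6 -34.3 30 8; -0.5 0.4 1.1 1.6 -34.3 58 8; -0.5 0.4 1.1 1.6 -34.3 64 8; -0.5 0.4 1.1 1.6 -34.3 64 8; -0.5 0.4 1.1 1.6 -34.3 64 8';  python3 go.py 536.5 277.3 75 5; python3 steer.py '0 0 0 0 0 3 8; 0 0 0 0 0 7 8; 0 0 0 0 0 7 8'
```

```text
time: 15.08
tool_pos: [537.9, 277.3, 84.7]
tcp_rot: [-180.0, -0.1, 4.8]
ft_force: [0.5, -0.1, -0.6]
finger_gap: 13.3
grip_force: 58.7
t 15.07 pos [537.9 277.3  84.7] [-1.7995e+02 -1.0000e-01  4.8000e+00] F [ 0.5 -0.1 -0.6] gap 13.3 grip 58.7
ROW -0.05 -0.1 -0.2 -1.4 -0.2 9.7  rows>= 0.2
time: 15.45
tool_pos: [536.3, 277.4, 75.5]
tcp_rot: [180.0, 0.1, 4.8]
ft_force: [0.2, -0.0, -0.4]
finger_gap: 13.1
grip_force: 58.7
```

```bash
python3 steer.py '0 0 0 0 0 3 8; 0 0 0 0 0 7 8; 0 0 0 0 0 7 8';  python3 steer.py '0 0 0 0 0 3 8; 0 0 0 0 0 6 8; 0 0 0 0 0 6 8'; python3 steer.py '0 0 0 0 0 2 8; 0 0 0 0 0 4 8; 0 0 0 0 0 4 8'
```

```text
time: 15.82
tool_pos: [537.5, 278.3, 69.8]
tcp_rot: [-179.9, -0.1, 4.8]
ft_force: [1.4, 3.0, 2.5]
finger_gap: 13.0
grip_force: 59.1
time: 16.2
tool_pos: [535.9, 277.4, 61.9]
tcp_rot: [-180.0, 0.1, 4.8]
ft_force: [0.7, 3.3, -2.3]
finger_gap: 13.1
grip_force: 58.7
time: 16.58
tool_pos: [536.3, 276.8, 58.5]
tcp_rot: [180.0, 0.1, 4.8]
ft_force: [0.1, 1.1, -1.9]
finger_gap: 13.5
grip_force: 58.8
```

```bash
python3 steer.py '0 0 0 0 0 2 8; 0 0 0 0 0 3 8; 0 0 0 0 0 3 8';  python3 steer.py '0 0 0 0 0 1.5 8; 0 0 0 0 0 2 8; 0 0 0 0 0 2 8'
```

```text
time: 16.95
tool_pos: [536.9, 277.1, 57.6]
tcp_rot: [180.0, 0.0, 4.8]
ft_force: [-6.9, -3.9, 13.2]
finger_gap: 13.4
grip_force: 60.0
time: 17.32
tool_pos: [536.9, 277.2, 57.4]
tcp_rot: [180.0, 0.0, 4.8]
ft_force: [-13.8, -6.8, 26.9]
finger_gap: 13.3
grip_force: 61.5
```

```bash
python3 steer.py '0 0 0 0 0 -1.5 26; 0 0 0 0 0 -1.5 26; 0 0 0 0 0 -1.5 26; 0 0 0 0 0 -25 26; 0 0 0 0 0 -80 26; 0 0 0 0 0 -92 26; 0 0 -10 -20 60 -92 50; 0 0 -20 -40 120 -92 50' ; python3 go.py 460.2 -385 120 86.5; python3 - <<'E'
from h import *
for n in ('top','scene'):
    for t in tubes2(r.snapshot(n)): print(n,t)
E
```

```text
time: 18.32
tool_pos: [506.6, 155.1, 145.2]
tcp_rot: [-180.0, 0.1, 25.2]
ft_force: [0.1, -0.8, -0.1]
finger_gap: 49.4
grip_force: 0.0
t 18.32 pos [506.6 155.1 145.2] [-1.7999e+02  7.0000e-02  2.5240e+01] F [ 0.1 -0.8 -0.1] gap 49.4 grip 0.0
ROW -0.05 0.05 -61.26 -272.3 468.8 25.4  rows>= 8.7
top (array([ 461.2, -385. ]), np.float64(118.0), 85.4)
top (array([ 591. , -383.2]), np.float64(117.7), 84.3)
scene (array([ 459.2, -385. ]), np.float64(121.9), 87.1)
scene (array([ 589.1, -383.2]), np.float64(121.7), 86.2)
```

```bash
python3 steer.py '0 0 -8 -31 53 0 60; 0 0 -15 -62 106 0 60; 0 0 -23 -93 160 0 60; 0 0 -30 -124 213 0 60; 0 0 -38 -155 266 0 60; 0 0 -46 -186 320 0 60; 0 0 -53 -217 373 0 60; 0 0 -61 -248 426 20 60'; python3 steer.py '0 0 0 0 0 0 60; 0 0 0 0 0 0 60'; python3 go.py 460.2 -385 5 86.5
```

```text
time: 19.42
tool_pos: [462.0, -335.4, 127.6]
tcp_rot: [179.9, 0.1, 86.0]
ft_force: [0.9, 0.1, 0.3]
finger_gap: 60.2
grip_force: 0.0
time: 19.68
tool_pos: [460.9, -332.2, 125.6]
tcp_rot: [-179.9, -0.1, 85.7]
ft_force: [0.4, 0.4, -0.2]
finger_gap: 59.9
grip_force: 0.0
t 19.68 pos [ 460.9 -332.2  125.6] [-1.7989e+02 -9.0000e-02  8.5680e+01] F [ 0.4  0.4 -0.2] gap 59.9 grip 0.0
ROW -0.11 -0.09 -0.82 -52.9 3.5 120.5  rows>= 2.1
```

```bash
python3 steer.py '0 0 -0.8 -40 3 0 60; 0 0 -0.8 -52.9 3.5 40 60; 0 0 -0.8 -52.9 3.5 80 60; 0 0 -0.8 -52.9 3.5 108 60; 0 0 -0.8 -52.9 3.5 120 60; 0 0 -0.8 -52.9 3.5 121 40; 0 0 -0.8 -52.9 3.5 121 8; 0 0 -0.8 -52.9 3.5 121 8' 60; python3 steer.py '0 0 0 0 0 0 8; 0 0 0 0 0 0 8; 0 0 0 0 0 -10 8; 0 0 0 0 0 -30 8; 0 0 0 0 0 -80 8; 0 0 0 0 0 -140 8; 0 0 0 0 0 -140 8'; python3 go.py 541.6 219.5 145 5
```

```text
time: 20.68
tool_pos: [462.0, -386.5, 7.7]
tcp_rot: [179.9, 0.1, 86.6]
ft_force: [-0.2, 1.6, 4.1]
finger_gap: 13.4
grip_force: 58.8
time: 21.55
tool_pos: [464.1, -389.0, 154.6]
tcp_rot: [179.5, 0.5, 86.6]
ft_force: [-0.2, -0.0, 0.4]
finger_gap: 13.3
grip_force: 58.7
t 21.55 pos [ 464.1 -389.   154.6] [179.46   0.51  86.6 ] F [-0.2 -0.   0.4] gap 13.3 grip 58.7
ROW 0.81 0.03 81.6 612.1 41.2 4.6  rows>= 9.8
```

```bash
python3 steer.py '0 0 8 61 4 0 8; 0 0 16 122 8 0 8; 0 0 24 183 12 0 8; 0 0 33 244 16 0 8; 0 0 41 305 20 0 8; 0 0 49 366 24 0 8; 0 0 57 427 28 0 8; 0 0 65 488 32 0 8'; python3 steer.py '0 0 8 60 4 0 8; 0 0 8 60 4 0 8'; python3 go.py 541.6 219.5 84 5
```

```text
time: 22.55
tool_pos: [521.6, 101.5, 146.4]
tcp_rot: [180.0, -0.0, 21.3]
ft_force: [0.7, -0.1, -0.2]
finger_gap: 13.2
grip_force: 58.7
time: 22.8
tool_pos: [579.9, 119.6, 143.0]
tcp_rot: [-180.0, 0.2, 13.6]
ft_force: [-1.2, -0.5, 0.4]
finger_gap: 13.4
grip_force: 58.7
t 22.8 pos [579.9 119.6 143. ] [-179.96    0.23   13.64] F [-1.2 -0.5  0.4] gap 13.4 grip 58.7
ROW -0.02 0.23 8.64 -13.5 -106.0 59.2  rows>= 2.0
```

```bash
python3 steer.py '0 0.2 4 -7 -50 0 8; 0 0.2 8.6 -13.5 -106 0 8; 0 0.2 8.6 -13.5 -106 20 8; 0 0.2 8.6 -13.5 -106 45 8; 0 0.2 8.6 -13.5 -106 57 8; 0 0.2 8.6 -13.5 -106 59 8; 0 0.2 8.6 -13.5 -106 59 8'; python3 steer.py '0 0 0 0 0 0 8; 0 0 0 0 0 0 8';python3 go.py 541.6 219.5 75 5
```

```text
time: 23.68
tool_pos: [541.4, 217.4, 87.4]
tcp_rot: [-180.0, -0.2, 5.0]
ft_force: [0.1, 0.5, 0.5]
finger_gap: 13.2
grip_force: 58.8
time: 23.92
tool_pos: [541.3, 217.9, 87.4]
tcp_rot: [-180.0, -0.2, 5.0]
ft_force: [0.1, 0.3, 0.2]
finger_gap: 13.2
grip_force: 58.8
t 23.93 pos [541.3 217.9  87.4] [-179.96   -0.23    5.01] F [0.1 0.3 0.2] gap 13.2 grip 58.8
ROW -0.04 -0.23 0.01 0.4 -1.6 12.4  rows>= 0.2
```

```bash
python3 steer.py '0 0 0 0 -1.6 0 8; 0 -0.2 0 0.4 -1.6 6 8; 0 -0.2 0 0.4 -1.6 12.4 8; 0 -0.2 0 0.4 -1.6 12.4 8';  python3 steer.py '0 0 0 0 0 3 8; 0 0 0 0 0 7 8; 0 0 0 0 0 7 8';  python3 steer.py '0 0 0 0 0 3 8; 0 0 0 0 0 6 8; 0 0 0 0 0 6 8'; python3 steer.py '0 0 0 0 0 2 8; 0 0 0 0 0 4 8; 0 0 0 0 0 4 8'
```

```text
time: 24.42
tool_pos: [540.4, 219.7, 73.2]
tcp_rot: [-180.0, 0.1, 5.0]
ft_force: [-0.8, 0.1, -0.1]
finger_gap: 13.0
grip_force: 58.8
time: 24.8
tool_pos: [540.9, 219.7, 66.8]
tcp_rot: [-180.0, 0.0, 5.0]
ft_force: [0.9, 3.5, -1.6]
finger_gap: 13.2
grip_force: 59.1
time: 25.18
tool_pos: [540.6, 219.1, 60.4]
tcp_rot: [180.0, 0.1, 5.0]
ft_force: [0.4, 3.3, -2.5]
finger_gap: 13.3
grip_force: 58.9
time: 25.55
tool_pos: [541.0, 218.9, 57.0]
tcp_rot: [180.0, 0.1, 5.0]
ft_force: [-0.7, 0.5, -0.0]
finger_gap: 12.9
grip_force: 59.5
```

```bash
python3 steer.py '0 0 0 0 0 1.5 8; 0 0 0 0 0 2 8; 0 0 0 0 0 2 8';  python3 steer.py '0 0 0 0 0 0 26; 0 0 0 0 0 0 26; 0 0 0 0 0 0 26; 0 0 0 0 0 -25 26; 0 0 0 0 0 -80 26; 0 0 0 0 0 -92 26; 0 0 -10 0 60 -92 50; 0 0 -20 0 120 -92 50'; python3 go.py 590 -383.2 120 85.5;  python3 - <<'E'
from h import *
for n in ('top','scene'):
    for t in tubes2(r.snapshot(n)): print(n,t)
E
```

```text
time: 25.92
tool_pos: [541.5, 219.2, 56.6]
tcp_rot: [180.0, -0.0, 5.0]
ft_force: [-3.8, -1.1, 9.9]
finger_gap: 13.0
grip_force: 60.6
time: 26.92
tool_pos: [551.3, 101.0, 146.8]
tcp_rot: [-180.0, 0.0, 25.1]
ft_force: [0.8, -0.7, 0.5]
finger_gap: 50.1
grip_force: 0.0
t 26.93 pos [551.3 101.  146.8] [-1.7997e+02  3.0000e-02  2.5130e+01] F [ 0.8 -0.7  0.5] gap 50.1 grip 0.0
ROW -0.04 0.01 -60.37 -170.7 454.8 26.7  rows>= 7.8
top (array([ 591. , -383.2]), np.float64(117.7), 84.3)
scene (array([ 589. , -383.2]), np.float64(121.7), 86.2)
```

```bash
python3 steer.py '0 0 -8 -21 56 0 60; 0 0 -15 -42 112 0 60; 0 0 -23 -64 168 0 60; 0 0 -30 -85 224 0 60; 0 0 -38 -106 280 0 60; 0 0 -46 -128 336 0 60; 0 0 -53 -149 392 0 60; 0 0 -60.4 -170 454 20 60'; python3 steer.py '0 0 0 0 0 0 60; 0 0 0 0 0 0 60'; python3 go.py 590 -383.2 5 85.5
```

```text
time: 28.02
tool_pos: [587.3, -378.3, 129.9]
tcp_rot: [179.9, 0.1, 85.3]
ft_force: [1.7, 0.4, -0.2]
finger_gap: 60.1
grip_force: 0.0
time: 28.28
tool_pos: [585.9, -375.3, 127.4]
tcp_rot: [-179.9, -0.1, 85.0]
ft_force: [-0.3, 0.9, 0.7]
finger_gap: 59.9
grip_force: 0.0
t 28.27 pos [ 585.9 -375.3  127.4] [-1.7988e+02 -1.1000e-01  8.4970e+01] F [-0.3  0.9  0.7] gap 59.9 grip 0.0
ROW -0.12 -0.11 -0.53 -7.7 5.1 122.3  rows>= 2.0
```

```bash
python3 steer.py '0 0 -0.5 -7.7 5 30 60; 0 0 -0.5 -7.7 5 70 60; 0 0 -0.5 -7.7 5 100 60; 0 0 -0.5 -7.7 5 118 60; 0 0 -0.5 -7.7 5 122.5 60; 0 0 -0.5 -7.7 5 122.5 40; 0 0 -0.5 -7.7 5 122.5 8; 0 0 -0.5 -7.7 5 122.5 8' 60; python3 steer.py '0 0 0 0 0 0 8; 0 0 0 0 0 0 8; 0 0 0 0 0 -10 8; 0 0 0 0 0 -30 8; 0 0 0 0 0 -80 8; 0 0 0 0 0 -140 8; 0 0 0 0 0 -140 8'; python3 go.py 546.7 161.7 145 5
```

```text
time: 29.28
tool_pos: [591.5, -385.0, 8.2]
tcp_rot: [179.9, 0.1, 85.6]
ft_force: [-0.4, 1.0, 5.9]
finger_gap: 12.8
grip_force: 58.9
time: 30.15
tool_pos: [594.2, -387.1, 156.5]
tcp_rot: [179.3, 0.4, 85.6]
ft_force: [0.2, 0.2, -0.3]
finger_gap: 13.2
grip_force: 58.6
t 30.15 pos [ 594.2 -387.1  156.5] [179.35   0.43  85.58] F [ 0.2  0.2 -0.3] gap 13.2 grip 58.6
ROW 0.84 -0.1 80.59 543.6 -89.7 6.4  rows>= 8.8
```

```bash
python3 steer.py '0 0 9 60 -10 0 8; 0 0 18 120 -20 0 8; 0 0 27 180 -30 0 8; 0 0 36 240 -40 0 8; 0 0 45 300 -50 0 8; 0 0 54 360 -60 0 8; 0 0 63 420 -70 0 8; 0 0 72 480 -79 0 8'; python3 steer.py '0 0 0 0 0 0 8'; python3 go.py 546.7 161.7 84 5
```

```text
time: 31.15
tool_pos: [548.1, 102.3, 147.1]
tcp_rot: [-180.0, -0.0, 13.3]
ft_force: [1.6, 0.1, 0.1]
finger_gap: 13.3
grip_force: 58.8
time: 31.28
tool_pos: [547.8, 104.6, 147.0]
tcp_rot: [-179.9, -0.0, 13.7]
ft_force: [0.2, -1.3, -0.0]
finger_gap: 13.2
grip_force: 58.8
t 31.27 pos [547.8 104.6 147. ] [-179.91   -0.     13.75] F [ 0.2 -1.3 -0. ] gap 13.2 grip 58.8
ROW -0.09 0.0 8.75 12.5 -55.6 63.0  rows>= 1.4
```

```bash
python3 steer.py '0 0 4 6 -28 0 8; 0 0 8.7 12.5 -55.6 0 8; 0 0 8.7 12.5 -55.6 25 8; 0 0 8.7 12.5 -55.6 50 8; 0 0 8.7 12.5 -55.6 63 8; 0 0 8.7 12.5 -55.6 63 8'; python3 steer.py '0 0 0 0 0 0 8; 0 0 0 0 0 0 8';python3 go.py 546.7 161.7 75 5
```

```text
time: 32.02
tool_pos: [547.0, 156.6, 82.6]
tcp_rot: [-180.0, 0.2, 4.9]
ft_force: [0.9, -1.1, -0.7]
finger_gap: 13.4
grip_force: 58.8
time: 32.28
tool_pos: [548.5, 157.5, 84.7]
tcp_rot: [-180.0, -0.1, 4.9]
ft_force: [0.1, 0.5, 0.1]
finger_gap: 13.3
grip_force: 58.8
t 32.27 pos [548.5 157.5  84.7] [-1.7996e+02 -8.0000e-02  4.8900e+00] F [0.1 0.5 0.1] gap 13.3 grip 58.8
ROW -0.04 -0.08 -0.11 -1.5 -4.3 9.7  rows>= 0.2
```

```bash
python3 steer.py '0 0 0 -1 -4.2 -3 8; 0 0 0 -1 -4.2 -3 8; 0 0 0 -1 -4.2 5 8; 0 0 0 -1 -4.2 9.5 8; 0 0 0 -1 -4.2 9.5 8'; python3 go.py 546.7 161.7 75 5;  python3 steer.py '0 0 0 0 0 3 8; 0 0 0 0 0 7 8; 0 0 0 0 0 7 8';  python3 steer.py '0 0 0 0 0 3 8; 0 0 0 0 0 6 8; 0 0 0 0 0 6 8'; python3 steer.py '0 0 0 0 0 2 8; 0 0 0 0 0 4 8; 0 0 0 0 0 4 8'
```

```text
time: 32.9
tool_pos: [545.7, 161.9, 73.1]
tcp_rot: [-179.9, 0.1, 4.9]
ft_force: [-0.5, 2.9, 0.6]
finger_gap: 13.2
grip_force: 59.0
t 32.9 pos [545.7 161.9  73.1] [-1.7994e+02  1.1000e-01  4.8900e+00] F [-0.5  2.9  0.6] gap 13.2 grip 59.0
ROW -0.06 0.11 -0.11 1.0 0.3 -1.9  rows>= 0.0
time: 33.28
tool_pos: [546.0, 161.7, 66.3]
tcp_rot: [-180.0, 0.1, 4.9]
ft_force: [1.1, 5.0, -0.9]
finger_gap: 12.9
grip_force: 58.8
time: 33.65
tool_pos: [545.7, 161.3, 60.1]
tcp_rot: [-180.0, 0.1, 4.9]
ft_force: [0.3, 3.1, -2.3]
finger_gap: 13.7
grip_force: 58.7
time: 34.02
tool_pos: [546.5, 161.1, 57.2]
tcp_rot: [180.0, 0.0, 4.9]
ft_force: [-1.0, -0.5, 2.2]
finger_gap: 13.1
grip_force: 59.6
```

```bash
python3 steer.py '0 0 0 0 0 1.5 8; 0 0 0 0 0 2 8; 0 0 0 0 0 2 8';  python3 steer.py '0 0 0 0 0 0 26; 0 0 0 0 0 0 26; 0 0 0 0 0 0 26; 0 0 0 0 0 -25 26; 0 0 0 0 0 -80 26; 0 0 0 0 0 -110 26; 0 0 0 0 60 -130 20; 0 0 0 0 120 -150 5'; python3 steer.py '0 0 0 0 62 0 0; 0 0 0 0 124 0 0; 0 0 0 0 186 0 0; 0 0 0 0 200 0 0; 0 0 0 0 200 0 0; 0 0 0 0 200 0 0'; python3 ov.py 541.6 219.5 4.9 o3
```

```text
time: 34.4
tool_pos: [546.6, 161.1, 56.9]
tcp_rot: [180.0, 0.0, 4.9]
ft_force: [-10.0, -1.6, 17.8]
finger_gap: 13.1
grip_force: 61.0
time: 35.4
tool_pos: [556.5, 42.6, 205.2]
tcp_rot: [-180.0, 0.0, 5.0]
ft_force: [1.1, -0.6, 0.5]
finger_gap: 5.0
grip_force: 0.0
time: 36.15
tool_pos: [573.5, -154.4, 204.1]
tcp_rot: [-179.9, 0.1, 5.0]
ft_force: [0.5, 0.4, -0.6]
finger_gap: 0.3
grip_force: 0.0
```

View pics/o3t.png

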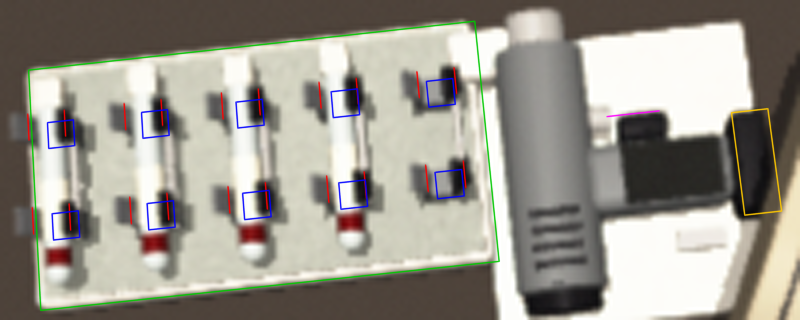

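View pics/o3s.png

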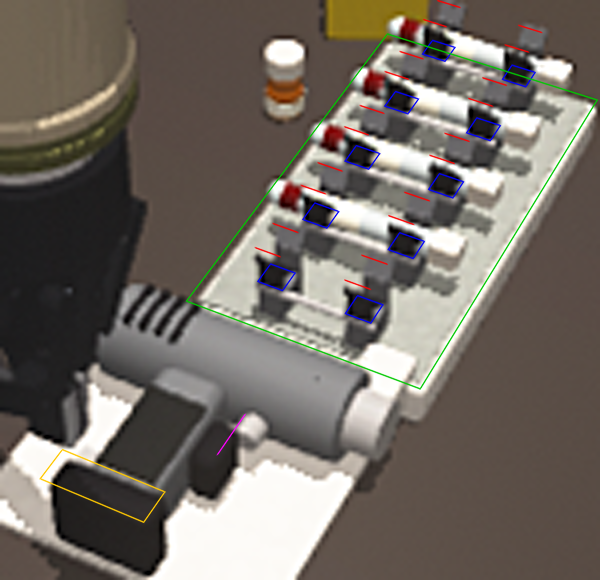

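Both views show all four tubes seated in clips 2–5 under the jaws, centred to within a few mm. Clip 1 is empty and there is no fifth tube. The mixer pose in the robot frame is about (541.7, 219.2) with yaw 5°. Now the drive.

```bash
python3 go.py 584.5 -18 110 5
```

```text
t 36.25 pos [ 573.6 -154.2  204.3] [-1.7996e+02  4.0000e-02  5.0100e+00] F [ 0.2  0.4 -0.9] gap 0.0 grip 0.0
ROW -0.04 0.04 0.01 22.8 -134.6 94.4  rows>= 2.7
```

```bash
python3 steer.py '0 0 0 10 -60 20 0; 0 0 0 22.8 -120 50 0; 0 0 0 22.8 -134.6 94 0; 0 0 0 22.8 -134.6 94 0; 0 0 0 22.8 -134.6 94 0; 0 0 0 22.8 -134.6 94 0; 0 0 0 22.8 -134.6 94 0' 60; python3 go.py 584.5 -18 26 5
python3 - <<'E'
from h import *
s=r.snapshot('scene'); a=s['pixels'][190:310,240:380]; cv2.imwrite('pics/d1.png',cv2.resize(a,None,fx=5,fy=5,interpolation=cv2.INTER_CUBIC))
E
```

```text
time: 37.12
tool_pos: [585.9, -20.8, 112.2]
tcp_rot: [180.0, -0.1, 4.8]
ft_force: [-0.1, -0.7, -0.7]
finger_gap: 0.2
grip_force: 0.0
t 37.12 pos [585.9 -20.8 112.2] [ 1.7998e+02 -1.3000e-01  4.8200e+00] F [-0.1 -0.7 -0.7] gap 0.2 grip 0.0
ROW 0.02 -0.13 -0.18 -1.3 -3.0 86.2  rows>= 1.4
```

View pics/d1.png

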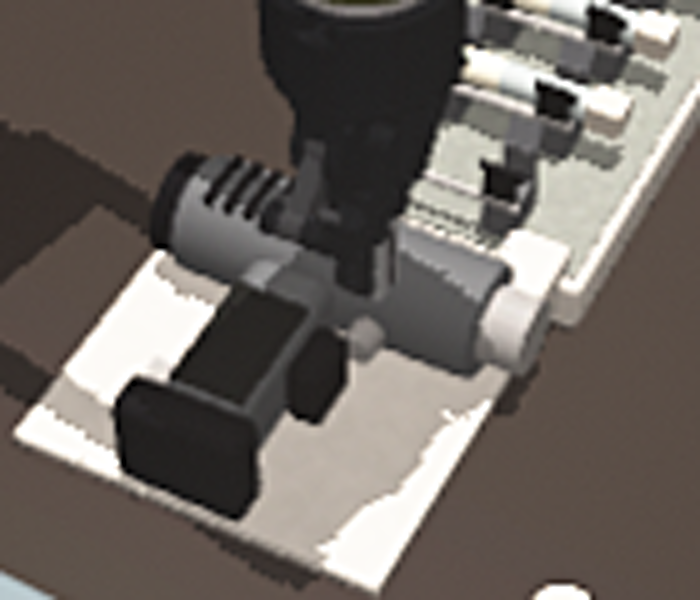

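The shut tips are at crop (365,290), 110 mm up, and the trigger and button are clear at (320,370) and (365,335). I lower them in front of the face.

```bash
python3 steer.py '0 0 0 2 -1 30 0; 0 0 0 2 -1 60 0; 0 0 0 2 -1 80 0; 0 0 0 2 -1 86 0; 0 0 0 2 -1 86 0; 0 0 0 2 -1 86 0'; python3 go.py 584.5 -18 26 5
python3 - <<'E'
from h import *
s=r.snapshot('scene'); a=s['pixels'][210:290,270:370]; a=cv2.resize(a,None,fx=5,fy=5,interpolation=cv2.INTER_CUBIC)
t=r.snapshot('top'); b=cv2.resize(t['pixels'][225:305,300:350],None,fx=5,fy=5,interpolation=cv2.INTER_CUBIC)
cv2.imwrite('pics/d2.png',np.hstack([a,b]))
E
```

```text
time: 37.92
tool_pos: [587.7, -18.8, 25.7]
tcp_rot: [180.0, -0.1, 4.9]
ft_force: [0.5, 0.2, -0.1]
finger_gap: -0.1
grip_force: 0.0
t 37.92 pos [587.7 -18.8  25.7] [ 1.80e+02 -9.00e-02  4.89e+00] F [ 0.5  0.2 -0.1] gap -0.1 grip 0.0
ROW 0.0 -0.09 -0.11 -3.1 -1.0 -0.3  rows>= 0.1
```

View pics/d2.png

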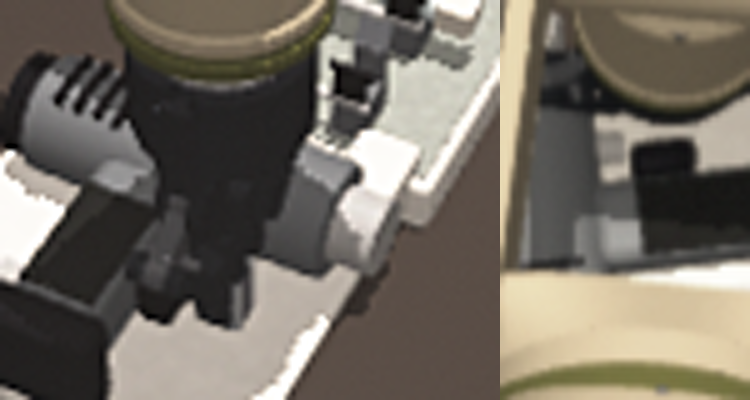

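Fingers stand right beside the trigger (crop (220,290), trigger at (160,290)), clear of everything. I push towards −x in small steps.

```bash
python3 steer.py '0 0 0 -4 0 0 0; 0 0 0 -8 0 0 0; 0 0 0 -8 0 0 0'; python3 steer.py '0 0 0 -3 0 0 0; 0 0 0 -5 0 0 0; 0 0 0 -5 0 0 0'; python3 steer.py '0 0 0 -3 0 0 0; 0 0 0 -4 0 0 0; 0 0 0 -4 0 0 0'; python3 steer.py '0 0 0 -3 0 0 0; 0 0 0 -4 0 0 0; 0 0 0 -4 0 0 0'
```

```text
time: 38.4
tool_pos: [578.3, -19.3, 24.5]
tcp_rot: [-180.0, 0.0, 4.9]
ft_force: [-0.3, -0.0, 0.2]
finger_gap: 0.1
grip_force: 0.0
time: 38.78
tool_pos: [574.0, -19.7, 24.6]
tcp_rot: [-180.0, -0.0, 4.9]
ft_force: [4.6, 0.3, -0.9]
finger_gap: -0.1
grip_force: 2.2
time: 39.15
tool_pos: [570.3, -20.1, 24.7]
tcp_rot: [-180.0, -0.0, 4.9]
ft_force: [6.0, 0.6, -1.4]
finger_gap: -0.1
grip_force: 2.9
time: 39.52
tool_pos: [566.6, -20.4, 24.8]
tcp_rot: [-180.0, -0.1, 4.9]
ft_force: [6.8, 1.7, -3.6]
finger_gap: 0.2
grip_force: 3.5
```

```bash
python3 steer.py '0 0 0 -2 0 0 0; 0 0 0 -3 0 0 0; 0 0 0 -3 0 0 0'; python3 steer.py '0 0 0 -1 0 0 0; 0 0 0 -2 0 0 0; 0 0 0 -2 0 0 0'
```

```text
time: 39.9
tool_pos: [563.9, -20.6, 24.8]
tcp_rot: [-180.0, -0.1, 4.9]
ft_force: [8.5, 1.6, -3.0]
finger_gap: -0.0
grip_force: 4.1
time: 40.28
tool_pos: [563.7, -20.7, 25.4]
tcp_rot: [180.0, -0.3, 4.9]
ft_force: [15.4, 0.9, -7.6]
finger_gap: 0.0
grip_force: 7.4
```

```bash
python3 steer.py '0 0 0 1 -2 0 0; 0 0 0 1 -4 0 0; 0 0 0 1 -4 0 0'; python3 steer.py '0 0 0 0 -2 0 0; 0 0 0 0 -4 0 0; 0 0 0 0 -4 0 0'; python3 steer.py '0 0 0 0 -2 0 0; 0 0 0 0 -4 0 0; 0 0 0 0 -4 0 0'
```

```text
time: 40.65
tool_pos: [563.6, -17.4, 25.7]
tcp_rot: [179.9, -0.2, 4.9]
ft_force: [9.3, -1.9, 0.1]
finger_gap: 0.1
grip_force: 4.4
time: 41.02
tool_pos: [563.3, -13.5, 25.8]
tcp_rot: [179.9, -0.2, 4.9]
ft_force: [8.2, -2.4, -0.1]
finger_gap: 0.1
grip_force: 4.2
time: 41.4
tool_pos: [563.0, -9.9, 25.9]
tcp_rot: [179.9, -0.2, 4.9]
ft_force: [9.0, -4.2, 1.1]
finger_gap: -0.2
grip_force: 5.2
```

```bash
python3 steer.py '0 0 0 0 -1.5 0 0; 0 0 0 0 -3 0 0; 0 0 0 0 -3 0 0'; python3 steer.py '0 0 0 0 -1.5 0 0; 0 0 0 0 -3 0 0; 0 0 0 0 -3 0 0'
```

```text
time: 41.78
tool_pos: [562.8, -7.1, 25.9]
tcp_rot: [179.9, -0.2, 4.9]
ft_force: [8.5, -5.0, 0.3]
finger_gap: 0.0
grip_force: 5.5
time: 42.15
tool_pos: [562.5, -4.3, 25.9]
tcp_rot: [179.9, -0.2, 4.9]
ft_force: [8.0, -5.5, 0.5]
finger_gap: -0.3
grip_force: 5.7
```

```bash
python3 steer.py '0 0 0 0 -1.5 0 0; 0 0 0 0 -2.5 0 0; 0 0 0 0 -2.5 0 0'; python3 steer.py '0 0 0 0 -1 0 0; 0 0 0 0 -1.5 0 0; 0 0 0 0 -1.5 0 0'
```

```text
time: 42.52
tool_pos: [562.5, -3.5, 26.0]
tcp_rot: [179.7, -0.2, 4.9]
ft_force: [9.2, -14.2, 0.2]
finger_gap: -0.2
grip_force: 10.2
time: 42.9
tool_pos: [562.5, -3.2, 26.1]
tcp_rot: [179.6, -0.2, 4.8]
ft_force: [9.7, -18.6, -0.6]
finger_gap: -0.2
grip_force: 12.5
```

The button is at its stop: the side force jumped after about 9 mm of travel. Now I ease the trigger with the button held.

```bash
python3 steer.py '0 0 0 1 0 0 0; 0 0 0 2 0 0 0; 0 0 0 2 0 0 0'; python3 steer.py '0 0 0 1 0 0 0; 0 0 0 2 0 0 0; 0 0 0 2 0 0 0'; python3 steer.py '0 0 0 1 0 0 0; 0 0 0 2 0 0 0; 0 0 0 2 0 0 0';  python3 steer.py '0 0 0 1 0 0 0; 0 0 0 2 0 0 0; 0 0 0 2 0 0 0'
```

```text
time: 43.28
tool_pos: [563.1, -3.1, 25.9]
tcp_rot: [179.6, -0.1, 4.8]
ft_force: [1.2, -20.1, 6.1]
finger_gap: -0.2
grip_force: 12.8
time: 43.65
tool_pos: [564.7, -2.9, 25.7]
tcp_rot: [179.7, -0.0, 4.8]
ft_force: [-1.0, -19.5, 5.9]
finger_gap: -0.3
grip_force: 13.1
time: 44.02
tool_pos: [566.5, -2.8, 25.5]
tcp_rot: [179.7, 0.0, 4.8]
ft_force: [0.1, -20.0, 6.0]
finger_gap: 0.2
grip_force: 13.0
time: 44.4
tool_pos: [568.2, -2.6, 25.3]
tcp_rot: [179.7, 0.0, 4.9]
ft_force: [0.2, -19.7, 4.2]
finger_gap: 0.2
grip_force: 12.7
```

```bash
python3 steer.py '0 0 0 1 0 0 0; 0 0 0 2 0 0 0; 0 0 0 2 0 0 0'; python3 steer.py '0 0 0 1 0 0 0; 0 0 0 2 0 0 0; 0 0 0 2 0 0 0'; python3 steer.py '0 0 0 1 0 0 0; 0 0 0 2 0 0 0; 0 0 0 2 0 0 0'
```

```text
time: 44.78
tool_pos: [569.1, -2.5, 24.8]
tcp_rot: [179.7, 0.2, 4.8]
ft_force: [-3.7, -21.1, 5.1]
finger_gap: -0.1
grip_force: 10.3
time: 45.15
tool_pos: [570.3, -2.4, 24.1]
tcp_rot: [179.7, 0.3, 4.8]
ft_force: [-4.4, -22.0, 4.1]
finger_gap: -0.1
grip_force: 10.4
time: 45.52
tool_pos: [571.6, -2.3, 23.7]
tcp_rot: [179.7, 0.3, 4.8]
ft_force: [-4.7, -21.8, 3.8]
finger_gap: -0.2
grip_force: 10.4
```

The trigger force dropped off after about 6 mm of easing, so it's on the catch. I let go of the button and retreat.

```bash
python3 steer.py '0 0 0 2 4 0 0; 0 0 0 5 8 0 0; 0 0 0 10 14 0 0; 0 0 0 16 14 0 0; 0 0 0 16 14 0 0; 0 0 0 16 14 -40 0; 0 0 0 16 14 -100 0; 0 0 0 16 14 -160 0'; python3 steer.py '0 0 0 0 60 -20 0; 0 0 0 0 120 -20 0; 0 0 0 0 180 -20 0; 0 0 0 0 180 -20 0; 0 0 0 0 180 -20 0'; python3 - <<'E'
from h import *
o=cv2.imread('pics/s0.png')[215:305,255:345]; s=r.snapshot('scene')['pixels'][215:305,255:345]
t0=cv2.imread('pics/t0.png')[225:305,300:370]; t=r.snapshot('top')['pixels'][225:305,300:370]
f=lambda a:cv2.resize(a,(390,290),interpolation=cv2.INTER_CUBIC)
cv2.imwrite('pics/e1.png',np.vstack([np.hstack([f(o),f(s)]),np.hstack([f(t0),f(t)])]))
E
```

```text
time: 46.52
tool_pos: [590.3, -9.9, 185.6]
tcp_rot: [-180.0, 0.1, 4.9]
ft_force: [1.4, 0.3, 0.4]
finger_gap: -0.2
grip_force: 0.0
time: 47.15
tool_pos: [606.1, -189.3, 203.9]
tcp_rot: [-179.9, 0.1, 4.9]
ft_force: [-0.1, 0.1, -0.1]
finger_gap: 0.1
grip_force: 0.0
```

View pics/e1.png

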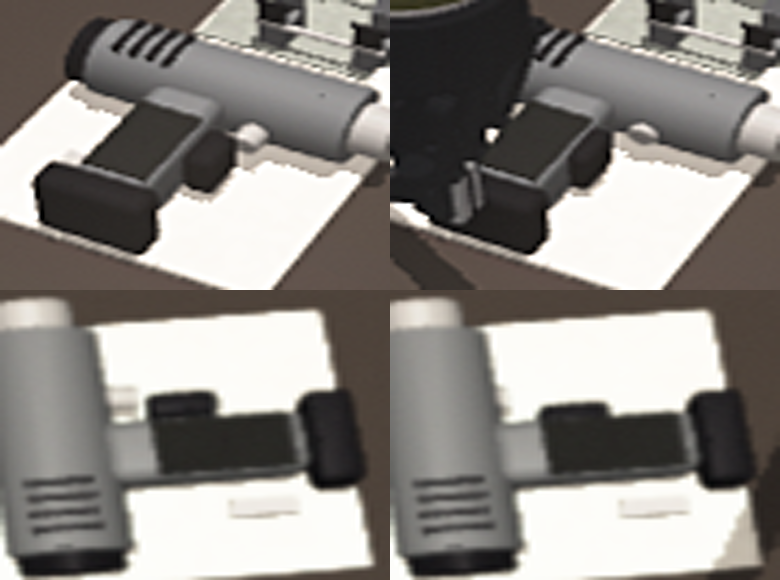

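The button stays in: at (505,400) it barely shows, where before it stood out at (120,400). The trigger stays part way in, its front edge at y≈403 against 392 before, so it's locked on. The tubes haven't been touched since they were checked, and the robot is clear of everything.

```bash
python3 -c "
from bench import r
print(r.hand_in())"
```

```text
the job is handed in; nothing more can be done
None
```

I pressed all four tubes on the mat into clips 2–5 (no fifth tube was there), locked the mixer's drive on and handed the job in; the final pictures agree, but the hand-in gave no verdict.

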